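# Load hexagonal wick pins into the tray and send it onto the warming plate

## Robot

A 6-joint arm with a two-finger parallel gripper is mounted at the origin on the work surface. World frame = base frame: x ahead of the robot, y to its left, z up, the work surface at z = 0. Lengths are in mm, angles in rad, forces in N, time in s.
With the tool pointing down it reaches from about 350 to 775 mm from the base axis. Payload 7.3 kg.
Tool frame: the origin (TCP) lies at the very end of the fingers, on their centre line; the grasp point (between the pads) lies 19 mm behind it; z points along the fingers, y is the line along which they close (so a half turn about z gives the same grasp; the last joint's range is limited). The gripper opens to 92 mm and grips with 3 to 60 N. Pads are 19 mm wide; open, the fingers measure 130 mm over their backs; the gripper's body (75 mm by 190 mm) begins 47 mm behind the grasp point.
Start: joints at [1.142, 0.342, 1.524, -0, 1.275, -0.146], TCP at [146.484, 504.17, 226.741] pointing down, gripper open.
Joint ranges: [-2.53, 2.53], [-0.77, 2.02], [0.04, 2.7], [-1, 4.14], [0.28, 2.66], [-3.11, 3.11]. Speed limits (rad/s): [2.57, 2.57, 3.14, 3.14, 3.14, 3.14].

## Interface

Orientations are given as [roll, pitch, yaw] about the fixed x, y, z axes, in that order (R = Rz(yaw) Ry(pitch) Rx(roll)).
In Python, from plant import * gives the robot as it stands.
- The arm moves only by the tool arm_command, never from a script. Its arguments are lists of equal length, an entry for each row: "gripper": the finger opening in mm, from 0 to 91.8; "dp": the shift along the tool's x, y, z in units of 25 mm (1.0 is 25 mm), a list of three; "twist": the turn about the tool's z in units of 5 degrees (1.0 is 5 degrees). A call has exactly 5 rows; each row shifts and turns the commanded pose from where the row before left it, along the tool's axes as they then stand; what a row does not reach is not made up. A row lasts 1/8 s, in which the tool goes at most 62.5 mm and 10.7 degrees, less where a joint would pass 70% of its speed; a pose out of reach is approached as far as the arm can. A call is refused whole if a number of a shift passes 1 or a number of a turn 1, either way. A call with a gripper value outside its range is refused whole. The fingers move at their own pace and stop on an object; the grip force is fixed at half the most. Time passes only in rows, so rows that do not move let the fingers close, or fill a call up. It gives the time, the measured TCP pose, the force, the opening and the grip force at its end, in the units of the state.
- get_obs(): the state, without advancing time (a new reading comes with each control period).
- capture(name): name is "side" or "top" or "wrist"; returns the picture (400x640x3 uint8, red, green, blue); there is no depth.
- get_calibration(name): a dict with "mtx" (3x3 intrinsics, pixels), "position" and "attitude" of the camera in the world; the wrist camera has in their place "mount" (4x4, takes a point from camera to tool coordinates, whose origin is the TCP and whose axes are the flange's). Camera axes: x right, y down, z forward; pixel columns grow to the right and rows downward; lengths in mm; the calibration is good to about 2 mm. A picture is of the moment at which its call begins: read the wrist's pose just before it. get_calibration takes no time and is no camera call.
- close_job(): hands the job in; it is judged then, once.
The state is a dict: "time": time; "joint_positions": joint angles; "dq": joint speeds; "tau": joint torques, N m; "tool_pos": TCP position; "tcp_rot": TCP orientation; "contact_force": force on the tool from outside, world axes, zero at the start; "moment": the same for the moment, N m; "grip_width": finger opening in mm; "finger_force": force on a finger pad.
Only numpy, scipy, OpenCV 4.12 (cv2) and the standard library are available. Lean on these libraries where they do the work, as an engineer would, in place of code of your own. Each camera call takes 0.05 s, during which the arm holds its last target. There are 200 camera calls.

## Task

Get the wick pins ready for preheating: stand every wick pin upright in a nest of the tray, one to a nest, shuffled until its hexagonal foot has dropped fully home, and draw the thin gate board up out of its slot and stand it in the empty parking rack. Only then push the tray along its channel, down over the small step onto the warming plate, until it rests against the end stop; slide it, without lifting or tipping it. Then put the gate back into its own slot behind the tray, and last of all throw the plate's switch lever fully over to on; every pin must still be home in its nest, and the jars, the bottle and the stack of lids around must be left standing.

Things in the scene. Friction and masses are not known exactly. Their poses are not given: they have to be found in the camera images.
- pin0_mid (a point): steel wick pin, 160 g; 3 or all 4 of the four alike are present. Hexagonal foot 40 mm across flats, 12 mm high; hexagonal neck 24 mm across flats from 12 to 42 mm (grip it from above, across opposite flats); 6 mm rod on top up to 66 mm. The point: on the axis, 33 mm above the underside; z up. Flats of foot and neck face along x and every 60 degrees from it
- pin1_mid (a point): steel wick pin, 160 g; 3 or all 4 of the four alike are present. Hexagonal foot 40 mm across flats, 12 mm high; hexagonal neck 24 mm across flats from 12 to 42 mm (grip it from above, across opposite flats); 6 mm rod on top up to 66 mm. The point: on the axis, 33 mm above the underside; z up. Flats of foot and neck face along x and every 60 degrees from it
- pin2_mid (a point): steel wick pin, 160 g; 3 or all 4 of the four alike are present. Hexagonal foot 40 mm across flats, 12 mm high; hexagonal neck 24 mm across flats from 12 to 42 mm (grip it from above, across opposite flats); 6 mm rod on top up to 66 mm. The point: on the axis, 33 mm above the underside; z up. Flats of foot and neck face along x and every 60 degrees from it
- pin3_mid (a point): steel wick pin, 160 g; 3 or all 4 of the four alike are present. Hexagonal foot 40 mm across flats, 12 mm high; hexagonal neck 24 mm across flats from 12 to 42 mm (grip it from above, across opposite flats); 6 mm rod on top up to 66 mm. The point: on the axis, 33 mm above the underside; z up. Flats of foot and neck face along x and every 60 degrees from it
- tray_mid (a point): loose aluminium tray, 136 x 136 mm, 0.7 kg, base 6 mm thick, with four nests; at first on the staging board. The point: centre of the base, 3 mm above the underside; y points along the channel to the plate. Push tab: upright plate 56 mm wide (x), 6 mm thick, from 6 to 40 mm above the underside, in the middle of the rear edge, its rear face at y = -68 mm
- nest0 (a point): a nest of the tray, centre of its floor. Raised hexagonal collar 8 mm high, 43 mm across flats inside, wall 3.5 mm; its flats face along x and every 60 degrees, as the pins' do, so a pin fits at any multiple of 60 degrees. Nests are 66 mm apart. A pin that is home has its mid point 33 mm above this point; one perched on the collar is 8 mm higher
- nest1 (a point): a nest of the tray, centre of its floor. Raised hexagonal collar 8 mm high, 43 mm across flats inside, wall 3.5 mm; its flats face along x and every 60 degrees, as the pins' do, so a pin fits at any multiple of 60 degrees. Nests are 66 mm apart. A pin that is home has its mid point 33 mm above this point; one perched on the collar is 8 mm higher
- nest2 (a point): a nest of the tray, centre of its floor. Raised hexagonal collar 8 mm high, 43 mm across flats inside, wall 3.5 mm; its flats face along x and every 60 degrees, as the pins' do, so a pin fits at any multiple of 60 degrees. Nests are 66 mm apart. A pin that is home has its mid point 33 mm above this point; one perched on the collar is 8 mm higher
- nest3 (a point): a nest of the tray, centre of its floor. Raised hexagonal collar 8 mm high, 43 mm across flats inside, wall 3.5 mm; its flats face along x and every 60 degrees, as the pins' do, so a pin fits at any multiple of 60 degrees. Nests are 66 mm apart. A pin that is home has its mid point 33 mm above this point; one perched on the collar is 8 mm higher
- gate_mid (a point): the gate: plywood board 168 mm long (x), 8 mm thick (y), 90 mm high (z), 120 g, standing across the channel in the vertical slots of posts at its two ends and barring the tray's way; the point is its centre. The posts end 64 mm above the bench, the board's top edge is at 94 mm: grip it there, mid-length, and draw it straight up
- rack_slot (a point): parking rack, fixed: centre of its slot floor, 6 mm above the bench. The slot runs along x, 14 mm wide, 176 mm long, between two pairs of end posts (35 mm long) rising 44 mm above the slot floor. The gate may go in either way round, standing on the slot floor, its centre then 45 mm above this point
- slot (a point): the gate's slot in the fixed warming line: centre of its floor, 4 mm above the bench; x along the gate, y along the channel to the plate. Staging board (24 mm high) on the -y side to y = -200 mm, warming plate (20 mm high: a 4 mm step down) on the +y side, a 14 mm gap (the slot, 174 mm long) between. Side rails 142 mm apart, tops 36 mm above the bench
- home (a point): where the tray's centre point (point tray_mid) is when the tray lies on the warming plate against the end stop at the far end of the channel; axes as those of the slot
- switch (a joint): the switch lever of the warming plate, at the far end of the channel, value in rad: 0 = off, leaning towards the line's -x side (towards the robot), about 1.0 = on, leaning to its +x side; it stays where it is left and counts as on above 0.8
- switch_tip (a point): the tip of that lever, at the top of its arm, which is 80 mm long from a hinge in the block below; push it from the -x side of the line towards the +x side
- jar0: an empty amber glass jar 78 mm across and 92 mm high, bystander; origin at the centre of its underside
- jar1: an empty amber glass jar 78 mm across and 92 mm high, bystander; origin at the centre of its underside
- jar2: an empty amber glass jar 78 mm across and 92 mm high, bystander; origin at the centre of its underside
- jar3: an empty amber glass jar 78 mm across and 92 mm high, bystander; origin at the centre of its underside
- fragrance: a small amber bottle 44 mm across and 120 mm high, bystander; origin at the centre of its underside
- lids: a stack of black lids 76 mm across, 52 mm high, bystander; origin at the centre of its underside
Things that resemble listed ones, but are neither listed nor needed, are in the scene too. What is shaped like the part that bears pin0_mid but black or brown is not meant.

How it is judged (in metres and radians):
On the way, in this order (a step that is already met when the one before it is completed fails the run):
1. every wick pin is fully home in a nest of the tray, and the gate stands in the parking rack (((horizontal distance between pin0_mid and nest0 below 0.004 m and z of pin0_mid in the frame of nest0 between 0.03 and 0.0355 m and angle between pin0_mid's own z axis and vertical below 0.08 rad) or (horizontal distance between pin0_mid and nest1 below 0.004 m and z of pin0_mid in the frame of nest1 between 0.03 and 0.0355 m and angle between pin0_mid's own z axis and vertical below 0.08 rad) or (horizontal distance between pin0_mid and nest2 below 0.004 m and z of pin0_mid in the frame of nest2 between 0.03 and 0.0355 m and angle between pin0_mid's own z axis and vertical below 0.08 rad) or (horizontal distance between pin0_mid and nest3 below 0.004 m and z of pin0_mid in the frame of nest3 between 0.03 and 0.0355 m and angle between pin0_mid's own z axis and vertical below 0.08 rad)) and ((horizontal distance between pin1_mid and nest0 below 0.004 m and z of pin1_mid in the frame of nest0 between 0.03 and 0.0355 m and angle between pin1_mid's own z axis and vertical below 0.08 rad) or (horizontal distance between pin1_mid and nest1 below 0.004 m and z of pin1_mid in the frame of nest1 between 0.03 and 0.0355 m and angle between pin1_mid's own z axis and vertical below 0.08 rad) or (horizontal distance between pin1_mid and nest2 below 0.004 m and z of pin1_mid in the frame of nest2 between 0.03 and 0.0355 m and angle between pin1_mid's own z axis and vertical below 0.08 rad) or (horizontal distance between pin1_mid and nest3 below 0.004 m and z of pin1_mid in the frame of nest3 between 0.03 and 0.0355 m and angle between pin1_mid's own z axis and vertical below 0.08 rad)) and ((horizontal distance between pin2_mid and nest0 below 0.004 m and z of pin2_mid in the frame of nest0 between 0.03 and 0.0355 m and angle between pin2_mid's own z axis and vertical below 0.08 rad) or (horizontal distance between pin2_mid and nest1 below 0.004 m and z of pin2_mid in the frame of nest1 between 0.03 and 0.0355 m and angle between pin2_mid's own z axis and vertical below 0.08 rad) or (horizontal distance between pin2_mid and nest2 below 0.004 m and z of pin2_mid in the frame of nest2 between 0.03 and 0.0355 m and angle between pin2_mid's own z axis and vertical below 0.08 rad) or (horizontal distance between pin2_mid and nest3 below 0.004 m and z of pin2_mid in the frame of nest3 between 0.03 and 0.0355 m and angle between pin2_mid's own z axis and vertical below 0.08 rad)) and ((horizontal distance between pin3_mid and nest0 below 0.004 m and z of pin3_mid in the frame of nest0 between 0.03 and 0.0355 m and angle between pin3_mid's own z axis and vertical below 0.08 rad) or (horizontal distance between pin3_mid and nest1 below 0.004 m and z of pin3_mid in the frame of nest1 between 0.03 and 0.0355 m and angle between pin3_mid's own z axis and vertical below 0.08 rad) or (horizontal distance between pin3_mid and nest2 below 0.004 m and z of pin3_mid in the frame of nest2 between 0.03 and 0.0355 m and angle between pin3_mid's own z axis and vertical below 0.08 rad) or (horizontal distance between pin3_mid and nest3 below 0.004 m and z of pin3_mid in the frame of nest3 between 0.03 and 0.0355 m and angle between pin3_mid's own z axis and vertical below 0.08 rad)) and horizontal distance between gate_mid and rack_slot below 0.01 m and z of gate_mid in the frame of rack_slot below 0.049 m and angle between the x axis of gate_mid and the x axis of rack_slot, either way round below 0.15 rad and angle between gate_mid's own z axis and vertical below 0.2 rad), for 0.2 s.
2. the tray lies on the warming plate against the end stop (horizontal distance between tray_mid and home below 0.008 m and z of tray_mid in the frame of home below 0.003 m and angle between tray_mid's own z axis and vertical below 0.03 rad), for 0.2 s.
3. the gate stands in its own slot again (horizontal distance between gate_mid and slot below 0.01 m and z of gate_mid in the frame of slot below 0.049 m and angle between the x axis of gate_mid and the x axis of slot, either way round below 0.15 rad and angle between gate_mid's own z axis and vertical below 0.2 rad), for 0.2 s.
4. the switch lever is on (value of joint switch above 0.8 rad), for 0.2 s.
At the end, for the whole second after the job is handed in: Every pin upright (0.08 rad), within 4 mm of a nest centre, mid point under 35.5 mm above its floor; gate back in its own slot within 10 mm, 4 mm of its floor, 0.15 rad aligned, leaning under 0.2 rad; tray flat on the plate within 8 mm of home; switch above 0.8 rad (all of step 2 and all of step 3 and ((horizontal distance between pin0_mid and nest0 below 0.004 m and z of pin0_mid in the frame of nest0 between 0.03 and 0.0355 m and angle between pin0_mid's own z axis and vertical below 0.08 rad) or (horizontal distance between pin0_mid and nest1 below 0.004 m and z of pin0_mid in the frame of nest1 between 0.03 and 0.0355 m and angle between pin0_mid's own z axis and vertical below 0.08 rad) or (horizontal distance between pin0_mid and nest2 below 0.004 m and z of pin0_mid in the frame of nest2 between 0.03 and 0.0355 m and angle between pin0_mid's own z axis and vertical below 0.08 rad) or (horizontal distance between pin0_mid and nest3 below 0.004 m and z of pin0_mid in the frame of nest3 between 0.03 and 0.0355 m and angle between pin0_mid's own z axis and vertical below 0.08 rad)) and ((horizontal distance between pin1_mid and nest0 below 0.004 m and z of pin1_mid in the frame of nest0 between 0.03 and 0.0355 m and angle between pin1_mid's own z axis and vertical below 0.08 rad) or (horizontal distance between pin1_mid and nest1 below 0.004 m and z of pin1_mid in the frame of nest1 between 0.03 and 0.0355 m and angle between pin1_mid's own z axis and vertical below 0.08 rad) or (horizontal distance between pin1_mid and nest2 below 0.004 m and z of pin1_mid in the frame of nest2 between 0.03 and 0.0355 m and angle between pin1_mid's own z axis and vertical below 0.08 rad) or (horizontal distance between pin1_mid and nest3 below 0.004 m and z of pin1_mid in the frame of nest3 between 0.03 and 0.0355 m and angle between pin1_mid's own z axis and vertical below 0.08 rad)) and ((horizontal distance between pin2_mid and nest0 below 0.004 m and z of pin2_mid in the frame of nest0 between 0.03 and 0.0355 m and angle between pin2_mid's own z axis and vertical below 0.08 rad) or (horizontal distance between pin2_mid and nest1 below 0.004 m and z of pin2_mid in the frame of nest1 between 0.03 and 0.0355 m and angle between pin2_mid's own z axis and vertical below 0.08 rad) or (horizontal distance between pin2_mid and nest2 below 0.004 m and z of pin2_mid in the frame of nest2 between 0.03 and 0.0355 m and angle between pin2_mid's own z axis and vertical below 0.08 rad) or (horizontal distance between pin2_mid and nest3 below 0.004 m and z of pin2_mid in the frame of nest3 between 0.03 and 0.0355 m and angle between pin2_mid's own z axis and vertical below 0.08 rad)) and ((horizontal distance between pin3_mid and nest0 below 0.004 m and z of pin3_mid in the frame of nest0 between 0.03 and 0.0355 m and angle between pin3_mid's own z axis and vertical below 0.08 rad) or (horizontal distance between pin3_mid and nest1 below 0.004 m and z of pin3_mid in the frame of nest1 between 0.03 and 0.0355 m and angle between pin3_mid's own z axis and vertical below 0.08 rad) or (horizontal distance between pin3_mid and nest2 below 0.004 m and z of pin3_mid in the frame of nest2 between 0.03 and 0.0355 m and angle between pin3_mid's own z axis and vertical below 0.08 rad) or (horizontal distance between pin3_mid and nest3 below 0.004 m and z of pin3_mid in the frame of nest3 between 0.03 and 0.0355 m and angle between pin3_mid's own z axis and vertical below 0.08 rad)) and value of joint switch above 0.8 rad); the robot touches nothing.
It fails at once if the tray is tipped by more than 0.3 rad (angle between tray_mid's own z axis and vertical above 0.3 rad).
It fails at once if the tray is lifted more than about 25 mm off its board or plate (z of tray_mid in the frame of slot above 0.05 m).
It fails at once if a jar, the bottle or the stack of lids is knocked over (angle between any of jar0, jar1, jar2, jar3, fragrance, lids's own z axis and vertical above 0.6 rad).
Of pin0, pin1, pin2, pin3 only 3 to 4 are there at a start; the rules pass over those that are not, and their reading is None.
At some moment in a run one of pin0, pin1, pin2, pin3 may be knocked a few centimetres aside while the robot is not near it.
It also fails if it takes over 208 s, if anything falls off the work surface, if the arm or the gripper's body presses on something with over 40 N, if the wrist force passes 120 N, or if a joint passes its speed limit or range.

## Working session

There is one attempt and no reset: what is moved stays moved. The work goes in short steps, Python scripts to look and compute and a tool call to move; the robot and the scene stay as the last step left them, time stands still between calls to the robot, and variables do not carry over. Pictures are saved under pics/ and viewed, at most 14 in all, crops included, and the job is handed in when it is done.

Besides the shell and the picture viewer there is one more tool, called after "Call:" as name(argument=value, ...), one argument or row to a line, values as JSON. arm_command: Moves the arm, as the interface text tells. Its arguments: {"type":"object","properties":{"gripper":{"type":"array"},"dp":{"type":"array"},"twist":{"type":"array"}},"required":["gripper","dp","twist"]}

```bash
ls; mkdir -p pics
python3 - <<'E'
from plant import *
import cv2
for n in ("side","top"):
    cv2.imwrite(f"pics/{n}0.png",capture(n)[:,:,::-1]); print(n,get_calibration(n))
print(get_calibration("wrist")); print(get_obs())
E
```

```text
pics
side {'mtx': array([[493.73280012,   0.        , 319.56137971],
       [  0.        , 493.73280012, 200.66823803],
       [  0.        ,   0.        ,   1.        ]]), 'position': array([  -8.57044052, -797.3440779 ,  912.0643329 ]), 'attitude': array([-2.30592277, -0.02024565, -0.66631516])}
top {'mtx': array([[478.20399117,   0.        , 315.43729579],
       [  0.        , 478.20399117, 202.89441037],
       [  0.        ,   0.        ,   1.        ]]), 'position': array([ 377.38744549,  -46.05422799, 1313.87013292]), 'attitude': array([-3.00068357,  0.00432166, -1.5988711 ])}
{'mtx': array([[294.4214193 ,   0.        , 315.99282613],
       [  0.        , 294.4214193 , 202.03830334],
       [  0.        ,   0.        ,   1.        ]]), 'mount': array([[ 1.03060955e-03, -9.58571528e-01, -2.84850072e-01,
         7.70429605e+01],
       [ 9.99999441e-01,  1.05522238e-03,  6.70628151e-05,
         4.26357955e-01],
       [ 2.36295666e-04, -2.84849982e-01,  9.58572080e-01,
        -1.59707506e+02],
       [ 0.00000000e+00,  0.00000000e+00,  0.00000000e+00,
         1.00000000e+00]])}
{'time': 0.1, 'joint_positions': array([ 1.14200572e+00,  3.42629364e-01,  1.52490205e+00, -1.63244614e-05,
        1.27539944e+00, -1.45986750e-01]), 'dq': array([ 1.80899536e-03, -1.05666614e-03, -2.92521392e-03, -9.93566394e-05,
        1.78243146e-03,  8.69359868e-04]), 'tau': array([ 3.90325542e-03, -4.31999409e+01, -2.44703901e+01,  7.21819396e-02,
        5.24587242e-02, -6.45340788e-05]), 'tool_pos': array([146.32843421, 503.82576899, 226.13353667]), 'tcp_rot': array([-3.14026642e+00, -1.79221331e-04,  2.85879344e+00]), 'contact_force': array([-0.3474693 ,  0.25541144, -0.32117382]), 'moment': array([ 0.02679321,  0.05041377, -0.0007916 ]), 'finger_force': 0.0, 'grip_width': 91.55185039845176}
```

View pics/side0.png

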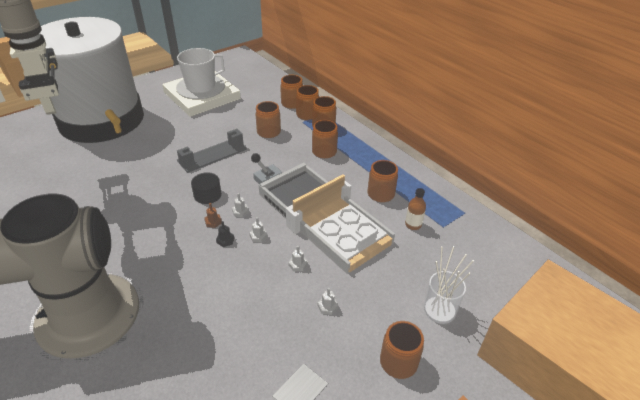

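View pics/top0.png

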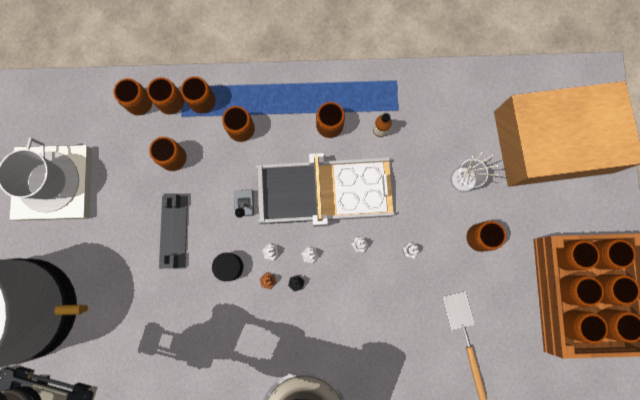

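```bash
cat > h.py <<'E'
from plant import *
import numpy as np, cv2
from scipy.spatial.transform import Rotation as Ro
def cam(n):
    c=get_calibration(n)
    if n=="wrist":
        o=get_obs(); R=Ro.from_euler('xyz',o['tcp_rot']).as_matrix(); M=np.array(c['mount'])
        return c['mtx'],R@M[:3,3]+o['tool_pos'],R@M[:3,:3]
    return c['mtx'],c['position'],Ro.from_euler('xyz',c['attitude']).as_matrix()
def at(C,uv,z):
    K,p,R=C; d=R@np.linalg.solve(K,[*uv,1.]); return p+d*(z-p[2])/d[2]
def proj(C,X):
    K,p,R=C; q=K@(R.T@(np.asarray(X)-p)); return q[:2]/q[2]
def crop(img,x0,y0,x1,y1,s,name):
    c=cv2.resize(img[y0:y1,x0:x1],None,fx=s,fy=s,interpolation=cv2.INTER_CUBIC)
    for i in range(x0,x1,20):
        cv2.putText(c,str(i),((i-x0)*s,8),0,.32,(0,0,255),1); cv2.line(c,((i-x0)*s,0),((i-x0)*s,5),(0,0,255),1)
    for i in range(y0,y1,20):
        cv2.putText(c,str(i),(0,(i-y0)*s+4),0,.32,(0,0,255),1)
    cv2.imwrite(f"pics/{name}.png",c)
E
python3 - <<'E'
from h import *
crop(cv2.imread("pics/top0.png"),225,145,425,295,4,"topc")
C=cam("top")
for n,uv in dict(p0=(271,251),p1=(311,254),p2=(361,244),p3=(412,250)).items(): print(n,at(C,uv,20).round())
print(at(C,(173,231),25),at(C,(320,188),94),at(C,(240,212),80))
E
```

```text
p0 [434.  78.  20.]
p1 [422. -30.  20.]
p2 [ 445. -165.   20.]
p3 [ 425. -302.   20.]
[494.63733208 341.41943049  25.        ] [589.0823658  -58.53735685  94.        ] [534.21125181 151.15559437  80.        ]
```

View pics/topc.png

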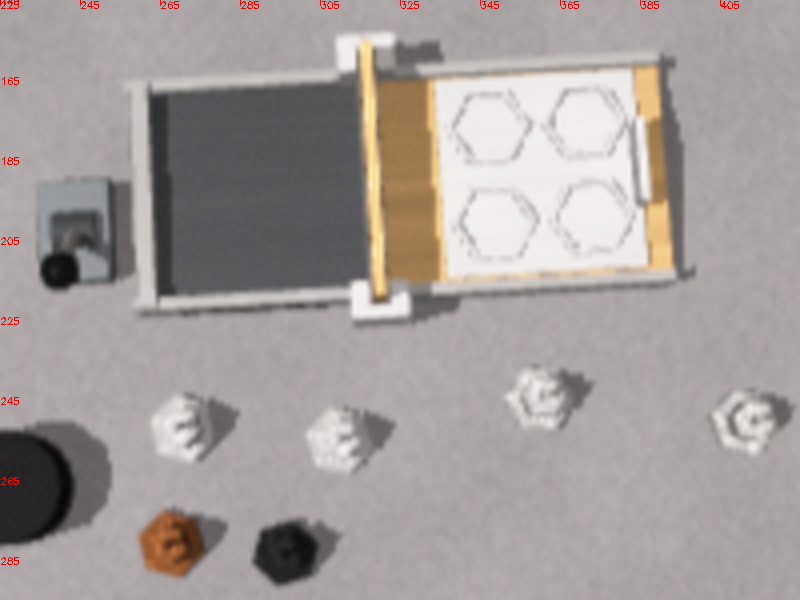

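Run:
```python
from h import *
C=cam("top"); P=lambda x,y,z:at(C,(225+x/4,145+y/4),z)
def pr(n,v): print(n,np.round(v,1))
a=P(365,42,94);b=P(380,298,94); d=a-b; pr("gate",(a+b)/2); pr("len",np.linalg.norm(d)); print("ang",np.degrees(np.arctan2(d[1],d[0])))
t=[P(435,80,30),P(632,68,30),P(645,265,30),P(445,278,30)]
pr("tray",np.mean(t,0)); pr("sides",[np.linalg.norm(t[i]-t[i-1]) for i in range(4)])
for i,j in((0,1),(3,2)):
    v=t[i]-t[j]; print(np.degrees(np.arctan2(-v[0],v[1])))
for q in((490,127),(588,122),(498,224),(597,216)): pr("nest",P(*q,34))
pr("rackends",[at(C,(173,196),50),at(C,(173,266),50)])
for q in ((185,425),(338,438),(541,397),(742,421)): pr("pinfoot",P(*q,8))
pr("lever",P(60,270,80)); pr("black",P(287,552,20)); pr("brown",P(170,543,20)); pr("stack",P(5,488,52))
```

```text
gate [591.3 -53.7  94. ]
len 168.4
ang 1.6512178751147968
tray [ 597.1 -167.5   30. ]
sides [136.8 135.4 136.3 135.5]
1.8961750885543454
2.104989081464872
nest [ 628.4 -134.9   34. ]
nest [ 629.9 -201.7   34. ]
nest [ 561.6 -137.8   34. ]
nest [ 565.1 -204.9   34. ]
rackends [[586.3 335.2  50. ]
 [400.3 332.6  50. ]]
pinfoot [433.4  78.3   8. ]
pinfoot [421.6 -25.5   8. ]
pinfoot [ 445.5 -164.4    8. ]
pinfoot [ 425.4 -300.2    8. ]
lever [532.9 151.2  80. ]
black [346.5  10.3  20. ]
brown [354.6  88.3  20. ]
stack [393.7 192.5  52. ]
```

```bash
cat >> h.py <<'E'
def rel(x,y,z,yaw=None):
    """needed shift in tool axes as it stands, units of 25 mm, and twist in units of 5 deg"""
    o=get_obs(); R=Ro.from_euler('xyz',o['tcp_rot']).as_matrix(); cy=np.degrees(o['tcp_rot'][2])
    d=R.T@(np.array([x,y,z])-o['tool_pos'])/25
    tw=None if yaw is None else round(-(((yaw-cy)+180)%360-180)/5,2)
    print("tcp",o['tool_pos'].round(1),"yaw",round(cy,2),"w",round(o['grip_width'],1),"F",o['contact_force'].round(1),"t",round(o['time'],2))
    print("  shift units",d.round(2),"twist",tw)
E
echo
```

Call:
arm_command(
  gripper=[60, 60, 60, 60, 60],
  dp=[
    [-1, 0, 0],
    [-1, 0, 0],
    [-1, 0, 0],
    [-1, 0, 0],
    [-1, 0, 0],
  ],
  twist=[-0.72, -0.72, -0.72, -0.72, -0.72],
)

```text
time: 0.72
tool_pos: [270.1, 484.3, 226.4]
tcp_rot: [-3.141, -0.001, -3.108]
contact_force: [0.3, 0.8, -0.0]
grip_width: 60.4
finger_force: 0.0
```

Call:
arm_command(
  gripper=[60, 60, 60, 60, 60],
  dp=[
    [-1, -0.7, 0],
    [-1, -0.7, 0],
    [-1, -0.7, 0],
    [-1, -0.7, 0],
    [-1, -0.7, 0],
  ],
  twist=[0, 0, 0, 0, 0],
)

```text
time: 1.35
tool_pos: [397.7, 400.4, 226.3]
tcp_rot: [-3.141, -0.001, -3.11]
contact_force: [-0.9, 0.5, -0.3]
grip_width: 60.0
finger_force: 0.0
```

Call:
arm_command(
  gripper=[60, 60, 60, 60, 60],
  dp=[
    [-0.7, -0.6, 0],
    [-0.8, -0.7, 0],
    [-0.8, -0.7, 0],
    [-0.8, -0.6, 0],
    [0, 0, 0],
  ],
  twist=[0, 0, 0, 0, 0],
)

```text
time: 1.98
tool_pos: [477.5, 337.5, 226.1]
tcp_rot: [-3.141, -0.001, -3.113]
contact_force: [-0.1, 0.6, -0.4]
grip_width: 59.5
finger_force: 0.0
```

```bash
cat >> h.py <<'E'
def shot(name,disp=1.25):
    C=cam("wrist"); im=capture("wrist")[:,:,::-1].copy(); cv2.imwrite(f"pics/{name}_raw.png",im)
    np.savez(f"pics/{name}.npz",K=C[0],p=C[1],R=C[2]); return C,im
def load(name):
    z=np.load(f"pics/{name}.npz"); return z['K'],z['p'],z['R']
E
python3 - <<'E'
from h import *
rel(494,334,226)
C,im=shot("rack")
for X in ((586,335,50),(400,333,50),(494,334,6)): print(proj(C,X).round())
crop(im,0,100,640,400,1,"rackv")
cv2.imwrite("pics/rackv.png",im)
E
```

```text
tcp [477.5 337.5 226.1] yaw -178.34 w 59.5 F [-0.1  0.6 -0.4] t 1.98
  shift units [-0.65 -0.16  0.  ] twist None
[311. 267.]
[314. 114.]
[313. 188.]
```

View pics/rackv.png

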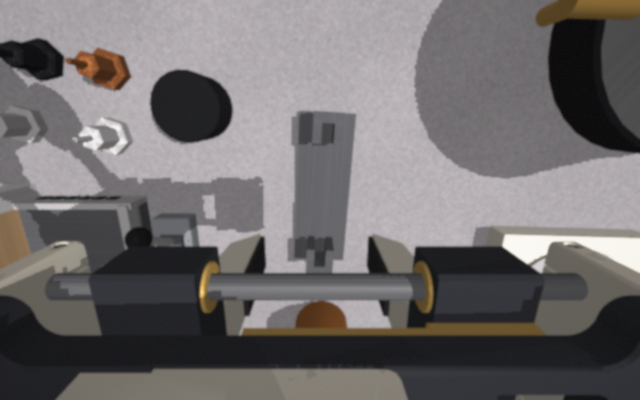

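Run:
```python
from h import *
im=cv2.imread("pics/rack_raw.png"); a=cv2.resize(im[95:285,270:370],None,fx=3,fy=3,interpolation=cv2.INTER_CUBIC)
t=cv2.imread("pics/top0.png"); b=cv2.resize(t[185:280,145:205],None,fx=6,fy=6,interpolation=cv2.INTER_CUBIC)
h=max(a.shape[0],b.shape[0]); f=lambda m:cv2.copyMakeBorder(m,0,h-m.shape[0],0,10,cv2.BORDER_CONSTANT)
cv2.imwrite("pics/rackc.png",np.hstack([f(a),f(b)])); print(a.shape,b.shape)
```

```text
(570, 300, 3) (570, 360, 3)
```

View pics/rackc.png

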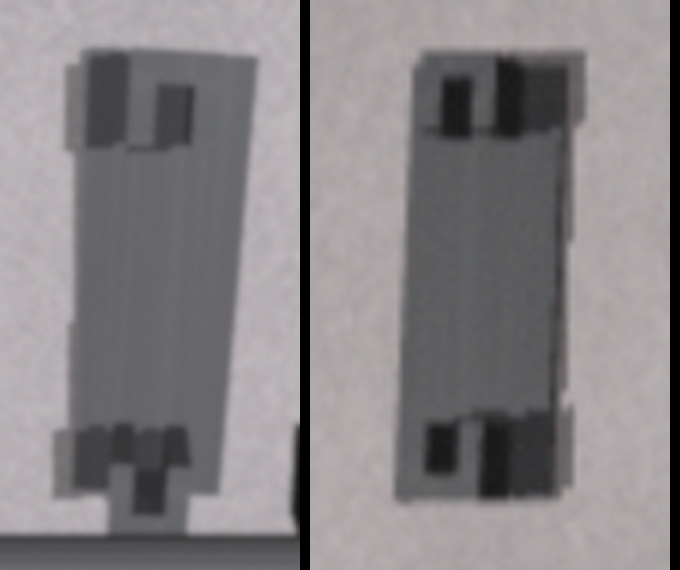

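Run:
```python
from h import *
C=cam("top"); W=load("rack")
P=lambda C,u,z:at(C,u,z).round(1)
print("top z50",P(C,(169.2,200.8),50),P(C,(167,261.3),50))
print("wr z50",P(W,(328.3,133.3),50),P(W,(320,259),50))
print("top base z6",[P(C,(145+(x-310)/6,185+y/6),6) for x,y in((415,55),(572,55),(397,500),(558,497))])
print("wr base z6",[P(W,(270+x/3,95+y/3),6) for x,y in((80,50),(257,57),(218,493),(72,488))])
```

```text
top z50 [573.6 345.2  50. ] [413.  348.6  50. ]
wr z50 [420.1 349.8  50. ] [575.  345.8  50. ]
top base z6 [array([599.6, 377.7,   6. ]), array([597.5, 305.1,   6. ]), array([395.9, 382.4,   6. ]), array([395.2, 309.5,   6. ])]
wr base z6 [array([397.7, 311.6,   6. ]), array([398.3, 384.5,   6. ]), array([597.4, 379.5,   6. ]), array([596.8, 310. ,   6. ])]
```

Call:
arm_command(
  gripper=[60, 60, 60, 60, 60],
  dp=[
    [-0.27, -1, 0],
    [-0.27, -1, 0],
    [-0.27, -1, 0],
    [-0.27, -1, 0],
    [-0.27, -1, 0],
  ],
  twist=[0, 0, 0, 0, 0],
)

```text
time: 2.65
tool_pos: [513.5, 215.0, 226.7]
tcp_rot: [3.141, -0.001, -3.109]
contact_force: [0.8, 0.9, 0.3]
grip_width: 59.6
finger_force: 0.0
```

Call:
arm_command(
  gripper=[50, 50, 50, 50, 50],
  dp=[
    [-0.27, -1, 0],
    [-0.27, -1, 0],
    [-0.27, -1, 0],
    [-0.27, -1, 0],
    [-0.27, -1, 0],
  ],
  twist=[0, 0, 0, 0, 0],
)

```text
time: 3.28
tool_pos: [551.5, 91.3, 226.7]
tcp_rot: [3.141, -0.0, -3.109]
contact_force: [-0.4, 0.2, 0.3]
grip_width: 49.8
finger_force: 0.0
```

Call:
arm_command(
  gripper=[50, 50, 50, 50, 50],
  dp=[
    [-0.27, -1, 0],
    [-0.27, -1, 0],
    [-0.27, -1, 0],
    [-0.27, -1, 0],
    [0, -0.8, 0],
  ],
  twist=[0, 0, 0, 0, 0],
)

```text
time: 3.9
tool_pos: [582.6, -28.2, 226.5]
tcp_rot: [3.141, -0.0, -3.109]
contact_force: [0.7, -0.2, -0.7]
grip_width: 49.7
finger_force: 0.0
```

Run:
```python
from h import *
rel(591,-54,226,181.9)
C,im=shot("gate")
for X in ((591,-54,94),(507,-56,94)): print(proj(C,X).round())
cv2.imwrite("pics/gatev.png",im)
```

```text
tcp [582.6 -28.2 226.5] yaw -178.16 w 49.7 F [ 0.7 -0.2 -0.7] t 3.9
  shift units [-0.3  -1.04  0.02] twist -0.01
[290. 200.]
[289. 115.]
```

View pics/gatev.png

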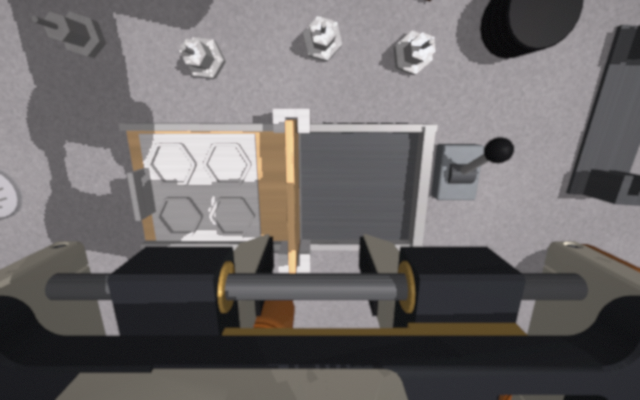

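Run:
```python
from h import *
C=load("gate"); im=cv2.imread("pics/gate_raw.png")
crop(im,120,105,440,255,2,"gatec")
for u in((290,118),(292,180),(293,225)): print(at(C,u,94).round(1))
rel(591,-54,64,181.9)
```

```text
[509.6 -54.9  94. ]
[569.9 -52.4  94. ]
[618.5 -50.9  94. ]
tcp [582.5 -30.5 226.5] yaw -178.24 w 50.3 F [ 0.2 -1.7  0.3] t 3.95
  shift units [-0.31 -0.94  6.5 ] twist -0.03
```

View pics/gatec.png

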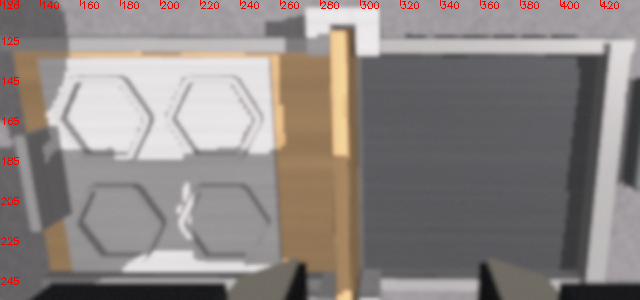

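Call:
arm_command(
  gripper=[50, 50, 50, 50, 50],
  dp=[
    [-0.35, -0.92, 0.5],
    [0, 0, 1],
    [0, 0, 1],
    [0, 0, 1],
    [0, 0, 1],
  ],
  twist=[0, 0, 0, 0, 0],
)

```text
time: 4.58
tool_pos: [592.1, -51.1, 112.5]
tcp_rot: [3.141, -0.001, -3.11]
contact_force: [1.0, 0.2, 0.3]
grip_width: 49.9
finger_force: 0.0
```

Call:
arm_command(
  gripper=[50, 50, 50, 0, 0],
  dp=[
    [0, 0, 1],
    [0, 0, 0.9],
    [0, 0, 0],
    [0, 0, 0],
    [0, 0, 0],
  ],
  twist=[0, 0, 0, 0, 0],
)

```text
time: 5.2
tool_pos: [592.9, -51.1, 67.8]
tcp_rot: [-3.141, 0.002, -3.11]
contact_force: [-0.2, -0.1, 0.4]
grip_width: 34.8
finger_force: 0.0
```

Call:
arm_command(
  gripper=[0, 0, 0, 0, 0],
  dp=[
    [0, 0, 0],
    [0, 0, 0],
    [0, 0, 0],
    [0, 0, 0],
    [0, 0, -0.2],
  ],
  twist=[0, 0, 0, 0, 0],
)

```text
time: 5.82
tool_pos: [591.7, -51.3, 71.2]
tcp_rot: [-3.142, -0.001, -3.11]
contact_force: [-0.0, -2.5, -3.0]
grip_width: 8.0
finger_force: 30.0
```

Call:
arm_command(
  gripper=[0, 0, 0, 0, 0],
  dp=[
    [0, 0, -0.5],
    [0, 0, -1],
    [0, 0, -1],
    [0, 0, -1],
    [0, 0, -1],
  ],
  twist=[0, 0, 0, 0, 0],
)

```text
time: 6.45
tool_pos: [592.1, -50.2, 186.0]
tcp_rot: [3.141, 0.001, -3.11]
contact_force: [0.4, -0.5, -1.0]
grip_width: 8.3
finger_force: 30.0
```

Call:
arm_command(
  gripper=[0, 0, 0, 0, 0],
  dp=[
    [0.2, 1, 0],
    [0.2, 1, 0],
    [0.2, 1, 0],
    [0.2, 1, 0],
    [0.2, 1, 0],
  ],
  twist=[0, 0, 0, 0, 0],
)

```text
time: 7.08
tool_pos: [562.9, 74.6, 185.2]
tcp_rot: [3.14, 0.001, -3.11]
contact_force: [-0.7, -0.0, -1.3]
grip_width: 8.3
finger_force: 30.0
```

Call:
arm_command(
  gripper=[0, 0, 0, 0, 0],
  dp=[
    [0.2, 1, 0],
    [0.2, 1, 0],
    [0.2, 1, 0],
    [0.2, 1, 0],
    [0.2, 1, 0],
  ],
  twist=[0, 0, 0, 0, 0],
)

```text
time: 7.7
tool_pos: [533.8, 198.8, 185.2]
tcp_rot: [3.14, 0.0, -3.11]
contact_force: [0.5, -0.7, -1.3]
grip_width: 8.1
finger_force: 30.0
```

Call:
arm_command(
  gripper=[0, 0, 0, 0, 0],
  dp=[
    [0.2, 1, 0],
    [0.2, 1, 0],
    [0.2, 1, 0],
    [0.2, 1, 0],
    [0.2, 1, 0],
  ],
  twist=[0, 0, 0, 0, 0],
)

```text
time: 8.32
tool_pos: [504.8, 322.9, 185.2]
tcp_rot: [3.14, 0.0, -3.11]
contact_force: [-0.3, 0.5, -1.7]
grip_width: 7.7
finger_force: 30.0
```

Call:
arm_command(
  gripper=[0, 0, 0, 0, 0],
  dp=[
    [0.3, 1, 0],
    [0, 0, 0],
    [0, 0, 0],
    [0, 0, 0],
    [0, 0, 0],
  ],
  twist=[0.6, 0, 0, 0, 0],
)

```text
time: 8.95
tool_pos: [497.4, 345.6, 184.4]
tcp_rot: [3.141, 0.0, 3.12]
contact_force: [1.4, -0.6, -1.6]
grip_width: 7.9
finger_force: 30.0
```

Run:
```python
from h import *
rel(497,346,70,178.8)
```

```text
tcp [497.4 345.6 184.4] yaw 178.75 w 7.9 F [ 1.4 -0.6 -1.6] t 8.95
  shift units [0.02 0.01 4.57] twist -0.01
```

Call:
arm_command(
  gripper=[0, 0, 0, 0, 0],
  dp=[
    [0, 0, 1],
    [0, 0, 1],
    [0, 0, 0.6],
    [0, 0, 0.2],
    [0, 0, 0.2],
  ],
  twist=[0, 0, 0, 0, 0],
)

```text
time: 9.57
tool_pos: [497.5, 346.4, 109.7]
tcp_rot: [3.141, 0.001, 3.12]
contact_force: [-0.7, -0.1, -1.0]
grip_width: 7.9
finger_force: 30.0
```

Call:
arm_command(
  gripper=[0, 0, 0, 0, 0],
  dp=[
    [0, 0, 0.2],
    [0, 0, 0.1],
    [0, 0, 0],
    [0, 0, 0],
    [0, 0, 0],
  ],
  twist=[0, 0, 0, 0, 0],
)

```text
time: 10.2
tool_pos: [497.3, 346.3, 101.9]
tcp_rot: [3.141, 0.0, 3.121]
contact_force: [0.5, 0.1, -1.1]
grip_width: 7.8
finger_force: 30.0
```

No contact: it's inside. Lower the rest and release.

Call:
arm_command(
  gripper=[0, 0, 0, 0, 0],
  dp=[
    [0, 0, 0.4],
    [0, 0, 0.4],
    [0, 0, 0.25],
    [0, 0, 0.15],
    [0, 0, 0],
  ],
  twist=[0, 0, 0, 0, 0],
)

```text
time: 10.82
tool_pos: [497.1, 346.2, 71.4]
tcp_rot: [-3.141, -0.0, 3.121]
contact_force: [-0.2, 0.0, -0.5]
grip_width: 7.7
finger_force: 30.0
```

Call:
arm_command(
  gripper=[0, 0, 0, 0, 0],
  dp=[
    [0, 0, 0.08],
    [0, 0, 0],
    [0, 0, 0],
    [0, 0, 0],
    [0, 0, 0],
  ],
  twist=[0, 0, 0, 0, 0],
)

```text
time: 11.45
tool_pos: [497.2, 346.3, 69.8]
tcp_rot: [3.141, 0.0, 3.121]
contact_force: [0.2, 0.1, -2.3]
grip_width: 7.9
finger_force: 30.0
```

Call:
arm_command(
  gripper=[30, 40, 40, 40, 40],
  dp=[
    [0, 0, 0],
    [0, 0, 0],
    [0, 0, -0.5],
    [0, 0, -1],
    [0, 0, -1],
  ],
  twist=[0, 0, 0, 0, 0],
)

```text
time: 12.08
tool_pos: [497.3, 346.3, 133.8]
tcp_rot: [3.141, 0.001, 3.121]
contact_force: [0.5, -0.5, -0.3]
grip_width: 39.7
finger_force: 0.0
```

Call:
arm_command(
  gripper=[60, 60, 60, 60, 60],
  dp=[
    [0, 0, -1],
    [0, 0, -1],
    [0, 0, -1],
    [0, 0, -0.5],
    [0, -0.9, 0],
  ],
  twist=[1, 1, 1, 1, 1],
)

```text
time: 12.7
tool_pos: [489.7, 326.2, 222.0]
tcp_rot: [3.138, 0.002, 2.683]
contact_force: [-1.0, -0.0, -0.0]
grip_width: 60.1
finger_force: 0.0
```

```bash
cat >> h.py <<'E'
def rows(x,y,z,yaw,n):
    """equal world steps and turns split over n rows; per-row tool shifts"""
    o=get_obs(); y0=np.degrees(o['tcp_rot'][2]); dy=((yaw-y0)+180)%360-180
    s=(np.array([x,y,z])-o['tool_pos'])/n/25
    print("tcp",o['tool_pos'].round(1),round(y0,2),"twist/row",round(-dy/n/5,2))
    for i in range(n):
        R=Ro.from_euler('xyz',[np.pi,0,np.radians(y0+dy*i/n)]).as_matrix(); print((R.T@s).round(2).tolist(),end=" ")
    print()
E
python3 - <<'E'
from h import *
rows(440,95,210,91.9,13)
E
```

```text
tcp [489.7 326.2 222. ] 153.7 twist/row 0.95
[-0.18, -0.71, 0.04] [-0.24, -0.69, 0.04] [-0.29, -0.67, 0.04] [-0.35, -0.64, 0.04] [-0.4, -0.61, 0.04] [-0.45, -0.57, 0.04] [-0.49, -0.53, 0.04] [-0.54, -0.49, 0.04] [-0.57, -0.45, 0.04] [-0.61, -0.4, 0.04] [-0.64, -0.34, 0.04] [-0.67, -0.29, 0.04] [-0.69, -0.23, 0.04]
```

Call:
arm_command(
  gripper=[60, 60, 60, 60, 60],
  dp=[
    [-0.2, -0.71, 0],
    [-0.24, -0.7, 0],
    [-0.3, -0.67, 0],
    [-0.35, -0.64, 0],
    [-0.4, -0.61, 0],
  ],
  twist=[0.95, 0.95, 0.95, 0.95, 0.95],
)

```text
time: 13.32
tool_pos: [470.6, 234.8, 220.8]
tcp_rot: [3.14, 0.001, 2.267]
contact_force: [-0.6, -0.9, -0.9]
grip_width: 59.9
finger_force: 0.0
```

Call:
arm_command(
  gripper=[60, 60, 60, 60, 60],
  dp=[
    [-0.45, -0.57, 0],
    [-0.5, -0.53, 0],
    [-0.54, -0.5, 0],
    [-0.57, -0.45, 0],
    [-0.6, -0.4, 0],
  ],
  twist=[0.95, 0.95, 0.95, 0.95, 0.95],
)

```text
time: 13.95
tool_pos: [451.6, 145.9, 220.8]
tcp_rot: [3.14, 0.0, 1.853]
contact_force: [-1.3, -0.9, -0.5]
grip_width: 59.9
finger_force: 0.0
```

Call:
arm_command(
  gripper=[60, 60, 60, 60, 60],
  dp=[
    [-0.65, -0.34, 0],
    [-0.67, -0.3, 0],
    [-0.7, -0.23, 0],
    [-0.7, -0.1, 0],
    [0, 0, 0],
  ],
  twist=[0.95, 0.95, 0.95, 0, 0],
)

```text
time: 14.58
tool_pos: [438.6, 74.3, 220.6]
tcp_rot: [3.14, -0.0, 1.605]
contact_force: [-0.0, 0.7, 0.3]
grip_width: 60.2
finger_force: 0.0
```

Run:
```python
from h import *
rel(433,78,15,91.9)
C,im=shot("p0"); u=proj(C,(433,78,12)); print(u)
x,y=map(int,u); x0=max(0,x-70);y0=max(0,y-60)
crop(im,x0,y0,x0+140,y0+110,5,"p0c")
```

```text
tcp [438.6  74.3 220.6] yaw 91.95 w 60.2 F [-0.   0.7  0.3] t 14.57
  shift units [ 0.16 -0.23  8.23] twist 0.01
[311.2689993 174.8883636]
```

View pics/p0c.png

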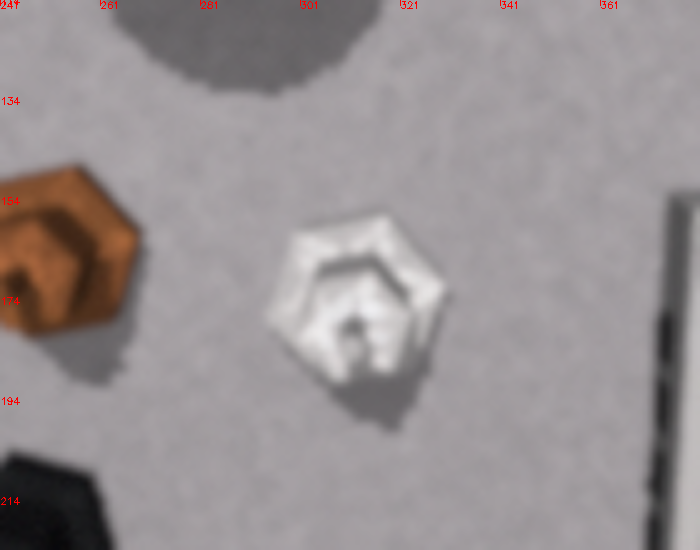

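```bash
cat >> h.py <<'E'
from scipy.optimize import minimize
def hexa(x,y,yaw,af,z):
    a=np.radians(yaw+30+60*np.arange(6)); r=af/np.sqrt(3)
    return np.c_[x+r*np.cos(a),y+r*np.sin(a),np.full(6,z)]
def fitpin(C,im,x,y,S=4,zb=0,dbg=None):
    """pose of a standing pin: foot outline against surroundings + neck-top edges"""
    g=cv2.cvtColor(im,cv2.COLOR_BGR2GRAY).astype(np.float32)
    u=proj(C,(x,y,15)); o=np.clip(np.round(u-45),0,[640-90,400-90]).astype(int)
    sub=cv2.resize(g[o[1]:o[1]+90,o[0]:o[0]+90],None,fx=S,fy=S,interpolation=cv2.INTER_CUBIC)
    P=lambda X:np.round((np.array([proj(C,q) for q in X])-o+.5)*S-.5).astype(np.int32)
    ker=np.ones((4*S+1,)*2,np.uint8)
    gm=cv2.magnitude(cv2.Sobel(cv2.GaussianBlur(sub,(0,0),S/2),cv2.CV_32F,1,0),cv2.Sobel(cv2.GaussianBlur(sub,(0,0),S/2),cv2.CV_32F,0,1))
    def cost(p):
        X,Y,a=p; h=cv2.convexHull(P(np.r_[hexa(X,Y,a,40,zb),hexa(X,Y,a,40,zb+12)]))
        m=np.zeros(sub.shape,np.uint8); cv2.fillConvexPoly(m,h,1)
        ring=cv2.dilate(m,ker)-m; b=np.median(sub[ring>0])
        e=np.zeros_like(m); cv2.polylines(e,[h],True,1,S//2)
        return -gm[e>0].mean()
    best=[]
    for X in np.arange(x-9,x+9.1,3):
        for Y in np.arange(y-9,y+9.1,3):
            for a in np.arange(-30,30,7.5): best.append((cost((X,Y,a)),X,Y,a))
    best.sort(); r=[]
    for b in best[:4]:
        q=minimize(cost,b[1:],method='Nelder-Mead',options=dict(initial_simplex=[b[1:],(b[1]+2,b[2],b[3]),(b[1],b[2]+2,b[3]),(b[1],b[2],b[3]+5)])); r.append((q.fun,*q.x))
    r.sort(); return [np.round(v,1) for v in r[:2]]
E
python3 - <<'E'
from h import *
C=load("p0"); im=cv2.imread("pics/p0_raw.png")
print(fitpin(C,im,433,78))
for u in((300,160.4),(318,157),(330.4,171.6),(294.6,177)): print(at(C,u,0).round(1))
for a in (433,78),(421.6,-25.5),(445.5,-164.4): print(proj(C,(*a,12)))
E
```

```text
[array([-27.7, 432.9,  78. , -18.2]), array([-27.5, 432.9,  78.2, -17.6])]
[417.8  94.1   0. ]
[440.9  99.3   0. ]
[457.8  80.8   0. ]
[411.1  72.    0. ]
[311.2689993 174.8883636]
[300.64744459 248.96947049]
[314.66123849 333.69350051]
```

Call:
arm_command(
  gripper=[60, 60, 60, 60, 60],
  dp=[
    [0.15, -0.22, 1],
    [0, 0, 1],
    [0, 0, 1],
    [0, 0, 1],
    [0, 0, 1],
  ],
  twist=[1, 1, 1, 1, 0],
)

```text
time: 15.25
tool_pos: [433.2, 79.3, 94.3]
tcp_rot: [3.141, -0.001, 1.257]
contact_force: [0.5, -0.1, -0.7]
grip_width: 60.0
finger_force: 0.0
```

Call:
arm_command(
  gripper=[60, 60, 60, 60, 15],
  dp=[
    [0, 0, 1],
    [0, 0, 1],
    [0, 0, 1],
    [0, 0, 0.2],
    [0, 0, 0],
  ],
  twist=[0, 0, 0, 0, 0],
)

```text
time: 15.88
tool_pos: [433.1, 78.9, 15.0]
tcp_rot: [3.141, -0.0, 1.258]
contact_force: [0.1, 0.1, -0.0]
grip_width: 54.0
finger_force: 0.0
```

Call:
arm_command(
  gripper=[15, 15, 15, 15, 15],
  dp=[
    [0, 0, 0],
    [0, 0, 0],
    [0, 0, 0],
    [0, 0, 0],
    [0, 0, 0],
  ],
  twist=[0, 0, 0, 0, 0],
)

```text
time: 16.5
tool_pos: [433.2, 78.5, 15.1]
tcp_rot: [3.141, -0.0, 1.257]
contact_force: [-1.1, -0.2, 6.6]
grip_width: 23.6
finger_force: 30.0
```

Run:
```python
from h import *
C=load("gate"); T=cam("top")
w=np.array([at(C,u,38) for u in((229,161.5),(174,161.5),(235,214),(181,215))])
t=np.array([at(T,(225+x/4,145+y/4),38) for x,y in((498,224),(597,216),(490,127),(588,122))])
print(w.round(1).tolist(),w.mean(0)); print(t.round(1).tolist(),t.mean(0))
# wrist-image fit of collar outer edges by gradient
E=cv2.imread("pics/gate_raw.png"); g=cv2.GaussianBlur(cv2.cvtColor(E,cv2.COLOR_BGR2GRAY),(0,0),1).astype(np.float32)
gm=cv2.magnitude(cv2.Sobel(g,cv2.CV_32F,1,0),cv2.Sobel(g,cv2.CV_32F,0,1)).clip(0,60)
for nm,CC,im in (("gate",C,E),("top",T,cv2.imread("pics/top0.png"))):
    g=cv2.GaussianBlur(cv2.cvtColor(im,cv2.COLOR_BGR2GRAY),(0,0),.8).astype(np.float32)
    gm=cv2.magnitude(cv2.Sobel(g,cv2.CV_32F,1,0),cv2.Sobel(g,cv2.CV_32F,0,1)).clip(0,80)
    K,p,R=CC
    def cost(q):
        x,y,a=q; r=np.radians(a); M=np.array([[np.cos(r),-np.sin(r)],[np.sin(r),np.cos(r)]]); L=[]
        for c in ((33,33),(33,-33),(-33,33),(-33,-33)):
            n=np.array([x,y])+M@c
            for af,z in((43,38),(50,30)):
                h=hexa(*n,a,af,z); h=np.r_[h,h[:1]]
                L+= [h[i]*(1-s)+h[i+1]*s for i in range(6) for s in np.linspace(0,1,12)]
        X=(np.array(L)-p)@R@K.T; U=(X[:,:2]/X[:,2:]).astype(np.float32)
        return -cv2.remap(gm,U[:,:1],U[:,1:],cv2.INTER_LINEAR).mean()
    b=min((cost((x,y,a)),x,y,a) for x in np.arange(588,606,1.5) for y in np.arange(-178,-158,1.5) for a in (0,1,2,3,4))
    q=minimize(cost,b[1:],method='Nelder-Mead'); print(nm,q.fun,q.x.round(2))
```

```text
[[562.3, -131.5, 38.0], [564.5, -196.6, 38.0], [627.9, -127.3, 38.0], [631.4, -194.8, 38.0]] [ 596.52135037 -162.57800759   38.        ]
[[561.0, -137.5, 38.0], [564.5, -204.4, 38.0], [627.6, -134.7, 38.0], [629.2, -201.3, 38.0]] [ 595.56385739 -169.47559668   38.        ]
gate -53.18878173828125 [ 600.07 -166.71    1.91]
top -52.34876251220703 [ 598.34 -172.59    2.99]
```

Call:
arm_command(
  gripper=[15, 15, 15, 15, 15],
  dp=[
    [0, 0, -0.4],
    [0, 0, -1],
    [0, 0, -1],
    [0, 0, -1],
    [0, 0, -1],
  ],
  twist=[0, -1, -1, -1, -1],
)

```text
time: 17.12
tool_pos: [432.5, 78.5, 125.8]
tcp_rot: [-3.141, -0.0, 1.609]
contact_force: [0.8, 0.4, -1.3]
grip_width: 23.6
finger_force: 30.0
```

Run:
```python
from h import *
rel(597,-190,160,91.9)
```

```text
tcp [432.5  78.5 125.8] yaw 92.21 w 23.6 F [ 0.8  0.4 -1.3] t 17.12
  shift units [-10.98   6.16  -1.37] twist 0.06
```

Call:
arm_command(
  gripper=[15, 15, 15, 15, 15],
  dp=[
    [-1, 0.55, -0.3],
    [-1, 0.55, -0.3],
    [-1, 0.55, -0.3],
    [-1, 0.55, -0.3],
    [-1, 0.55, -0.2],
  ],
  twist=[0, 0, 0, 0, 0],
)

```text
time: 17.75
tool_pos: [506.2, -44.8, 160.3]
tcp_rot: [-3.141, -0.0, 1.606]
contact_force: [0.5, 0.7, -1.8]
grip_width: 23.5
finger_force: 30.0
```

Call:
arm_command(
  gripper=[15, 15, 15, 15, 15],
  dp=[
    [-1, 0.6, 0],
    [-1, 0.6, 0],
    [-1, 0.6, 0],
    [-1, 0.6, 0],
    [-1, 0.6, 0],
  ],
  twist=[0, 0, 0, 0, 0],
)

```text
time: 18.38
tool_pos: [585.5, -166.9, 159.8]
tcp_rot: [-3.141, -0.001, 1.606]
contact_force: [1.4, -0.5, -1.3]
grip_width: 23.7
finger_force: 30.0
```

Call:
arm_command(
  gripper=[15, 15, 15, 15, 15],
  dp=[
    [-0.9, 0.4, 0],
    [0, 0, 0],
    [0, 0, 0],
    [0, 0, 0],
    [0, 0, 0],
  ],
  twist=[0, 0, 0, 0, 0],
)

```text
time: 19.0
tool_pos: [596.1, -187.7, 159.9]
tcp_rot: [-3.142, -0.0, 1.607]
contact_force: [0.6, 0.0, -1.3]
grip_width: 23.9
finger_force: 30.0
```

Run:
```python
from h import *
rel(597,-190,160,91.9)
C,im=shot("tray"); cv2.imwrite("pics/trayv.png",cv2.resize(im[:300,120:520],None,fx=2,fy=2,interpolation=cv2.INTER_CUBIC))
```

```text
tcp [ 596.1 -187.7  159.9] yaw 92.09 w 23.9 F [ 0.6  0.  -1.3] t 19.0
  shift units [-0.09  0.03 -0.  ] twist 0.04
```

View pics/trayv.png

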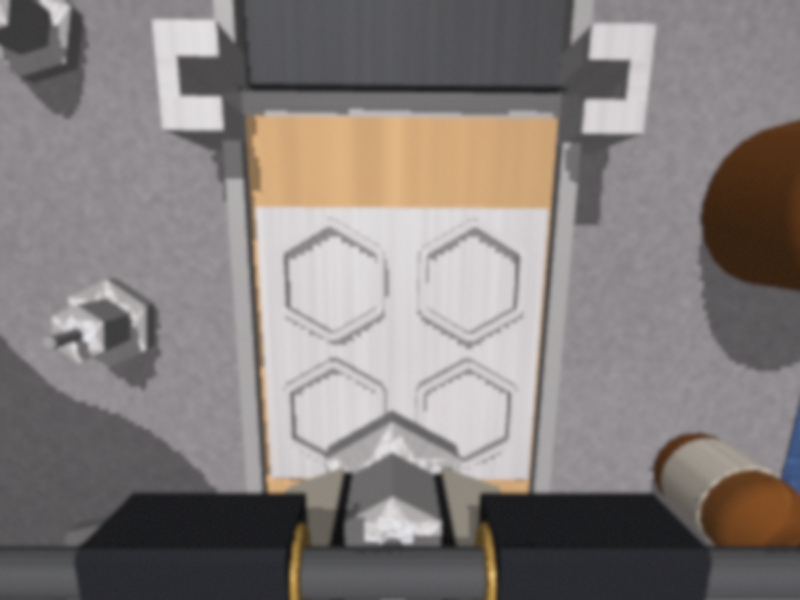

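Run:
```python
from h import *
C=load("tray"); im=cv2.imread("pics/tray_raw.png"); K,p,R=C
F=lambda x,y,z:at(C,(120+x/2,y/2),z).round(1)
print("front corners",F(257,207,30),F(550,207,30)); print("nests eye",F(334,282,36),F(471,284,36),F(338,410,36),F(465,410,36))
print("slot L,R",F(200,76,64),F(610,78,64)); print("rails inner",F(247,300,36),F(555,300,36))
g=cv2.GaussianBlur(cv2.cvtColor(im,cv2.COLOR_BGR2GRAY),(0,0),.8).astype(np.float32)
gm=cv2.magnitude(cv2.Sobel(g,cv2.CV_32F,1,0),cv2.Sobel(g,cv2.CV_32F,0,1)).clip(0,80)
def cost(q,dbg=0):
    x,y,a=q; r=np.radians(a); M=np.array([[np.cos(r),-np.sin(r)],[np.sin(r),np.cos(r)]]); L=[]
    for c in ((33,33),(-33,33)):
        n=np.array([x,y])+M@c
        for af,z in((43,38),(50,38)):
            h=hexa(*n,a,af,z); h=np.r_[h,h[:1]]; L+=[h[i]*(1-s)+h[i+1]*s for i in range(6) for s in np.linspace(0,1,12)]
    f=lambda c:np.r_[np.array([x,y])+M@c,30]
    for A,B in(((-68,68),(68,68)),((-68,68),(-68,-20)),((68,68),(68,-20))): L+=[f(A)*(1-s)+f(B)*s for s in np.linspace(0,1,40)]
    X=(np.array(L)-p)@R@K.T; U=(X[:,:2]/X[:,2:]).astype(np.float32)
    return -cv2.remap(gm,U[:,:1],U[:,1:],cv2.INTER_LINEAR).mean()
bs=sorted((cost((x,y,a)),x,y,a) for x in np.arange(590,604,1.) for y in np.arange(-176,-156,1.) for a in (0,1,2,3,4))[:3]
for b in bs:
    q=minimize(cost,b[1:],method='Nelder-Mead'); print(q.fun,q.x.round(2))
for pos in((421.6,-25.5),(445.5,-164.4)): print(proj(C,(*pos,6)),fitpin(C,im,*pos))
```

```text
front corners [ 530.  -102.8   30. ] [666.7 -97.7  30. ]
nests eye [ 566.8 -135.3   36. ] [ 631.7 -133.8   36. ] [ 569.4 -198.7   36. ] [ 633.4 -196.3   36. ]
slot L,R [516.7 -56.1  64. ] [676.  -50.9  64. ]
rails inner [ 525.4 -145.3   36. ] [ 672.3 -139.8   36. ]
-62.24199676513672 [ 599.8  -169.56    1.66]
-62.04239273071289 [ 599.97 -169.68    1.93]
-61.596439361572266 [ 599.48 -169.57    1.06]
[135.39849131  12.57833242] [array([-34.5, 421.5, -19. ,   7.4]), array([-34.4, 421.5, -18.3,  10.8])]
[175.7325313  161.94324158] [array([ -34.1,  441.3, -165.1,   -4.6]), array([ -29.8,  447.5, -169.8,  -12.3])]
```

Call:
arm_command(
  gripper=[15, 15, 15, 15, 15],
  dp=[
    [0.7, 0.5, 0.6],
    [0.7, 0.5, 0.6],
    [0.68, 0.51, 0.8],
    [0, 0, 1],
    [0, 0, 0.9],
  ],
  twist=[0.04, 0, 0, 0, 0],
)

```text
time: 19.68
tool_pos: [632.4, -133.1, 59.6]
tcp_rot: [-3.14, -0.001, 1.605]
contact_force: [0.2, 0.9, -2.3]
grip_width: 23.7
finger_force: 30.0
```

Call:
arm_command(
  gripper=[15, 15, 15, 15, 15],
  dp=[
    [0, 0, 0.2],
    [0, 0, 0.1],
    [0, 0, 0.1],
    [0, 0, 0],
    [0, 0, 0],
  ],
  twist=[0, 0, 0, 0, 0],
)

```text
time: 20.3
tool_pos: [632.9, -135.2, 53.1]
tcp_rot: [3.14, 0.0, 1.603]
contact_force: [0.6, 0.2, 1.2]
grip_width: 23.5
finger_force: 30.0
```

Call:
arm_command(
  gripper=[15, 15, 15, 15, 15],
  dp=[
    [0, 0, 0.1],
    [0, 0, 0],
    [0, 0, 0],
    [0, 0, 0],
    [0, 0, 0],
  ],
  twist=[0, 0, 0, 0, 0],
)

```text
time: 20.92
tool_pos: [633.0, -135.2, 52.6]
tcp_rot: [3.139, 0.001, 1.603]
contact_force: [-3.9, 2.9, 13.8]
grip_width: 23.6
finger_force: 30.0
```

Call:
arm_command(
  gripper=[15, 15, 15, 15, 15],
  dp=[
    [0, -0.04, 0],
    [0.04, 0, 0],
    [0, -0.04, 0],
    [0, 0, 0],
    [0, 0, 0],
  ],
  twist=[0, 0, 0, 0, 0],
)

```text
time: 21.55
tool_pos: [632.7, -135.0, 52.6]
tcp_rot: [3.135, 0.002, 1.603]
contact_force: [2.8, 1.2, 10.0]
grip_width: 23.9
finger_force: 30.0
```

Call:
arm_command(
  gripper=[15, 15, 15, 15, 15],
  dp=[
    [0, 0, -0.12],
    [0, 0, 0],
    [0, -0.02, 0],
    [0, 0, 0],
    [0, 0, 0],
  ],
  twist=[0, 0, 0, 0, 0],
)

```text
time: 22.18
tool_pos: [629.8, -134.2, 52.5]
tcp_rot: [3.142, -0.0, 1.603]
contact_force: [2.4, 0.3, -2.8]
grip_width: 23.8
finger_force: 30.0
```

Call:
arm_command(
  gripper=[15, 15, 15, 15, 15],
  dp=[
    [0, 0, 0.1],
    [0, 0, 0.05],
    [0, 0, 0],
    [0, 0, 0],
    [0, 0, 0],
  ],
  twist=[0, 0, 0, 0, 0],
)

```text
time: 22.8
tool_pos: [629.6, -134.2, 48.8]
tcp_rot: [-3.141, -0.0, 1.603]
contact_force: [2.5, -0.4, -3.0]
grip_width: 24.0
finger_force: 30.0
```

Call:
arm_command(
  gripper=[15, 15, 15, 15, 15],
  dp=[
    [0, 0.02, 0.06],
    [0, 0, 0.06],
    [0, 0, 0.04],
    [0, 0, 0],
    [0, 0, 0],
  ],
  twist=[0, 0, 0, 0, 0],
)

```text
time: 23.42
tool_pos: [629.8, -134.1, 45.2]
tcp_rot: [-3.141, -0.0, 1.603]
contact_force: [-4.5, 1.1, 4.4]
grip_width: 24.0
finger_force: 30.0
```

Call:
arm_command(
  gripper=[15, 15, 15, 15, 15],
  dp=[
    [0, 0, 0.03],
    [0, 0, 0],
    [0, 0, 0],
    [0, 0, 0],
    [0, 0, 0],
  ],
  twist=[0, 0, 0, 0, 0],
)

```text
time: 24.05
tool_pos: [629.8, -134.1, 45.2]
tcp_rot: [-3.141, -0.0, 1.603]
contact_force: [-5.6, 1.2, 9.2]
grip_width: 24.1
finger_force: 30.0
```

Call:
arm_command(
  gripper=[40, 40, 40, 40, 40],
  dp=[
    [0, 0, 0],
    [0, 0, 0],
    [0, 0, -0.8],
    [0, 0, -1],
    [0, 0, -1],
  ],
  twist=[0, 0, 0, 0, 0],
)

```text
time: 24.68
tool_pos: [630.4, -134.2, 114.5]
tcp_rot: [3.142, -0.0, 1.603]
contact_force: [0.8, 0.2, 0.5]
grip_width: 39.9
finger_force: 0.0
```

Call:
arm_command(
  gripper=[60, 60, 60, 60, 60],
  dp=[
    [0, 0, -1],
    [-0.2, -1, -1],
    [-0.2, -1, -0.4],
    [-0.2, -1, 0],
    [-0.2, -1, 0],
  ],
  twist=[0, 0, 0, 0, 0],
)

```text
time: 25.3
tool_pos: [530.4, -157.7, 174.3]
tcp_rot: [3.141, 0.0, 1.603]
contact_force: [-0.4, 0.4, -0.8]
grip_width: 60.1
finger_force: 0.0
```

Call:
arm_command(
  gripper=[60, 60, 60, 60, 60],
  dp=[
    [-0.2, -1, 0],
    [0, -1, 0],
    [0, -1, 0],
    [0, -0.7, 0],
    [0, 0, 0],
  ],
  twist=[0, 0, 0, 0, 0],
)

```text
time: 25.92
tool_pos: [438.2, -165.5, 174.4]
tcp_rot: [3.141, 0.0, 1.602]
contact_force: [0.5, -0.5, 0.6]
grip_width: 60.0
finger_force: 0.0
```

Run:
```python
from h import *
rel(445.5,-165,15)
C,im=shot("p2")
for pos in((421.6,-23.5),(445.5,-164.4),(629.7,-134)): print(proj(C,(*pos,6)))
print(fitpin(C,im,421.6,-23)); print(fitpin(C,im,445.5,-164))
```

```text
tcp [ 438.2 -165.5  174.4] yaw 91.8 w 60.0 F [ 0.5 -0.5  0.6] t 25.93
  shift units [0.01 0.29 6.37] twist None
[303.76793844  46.98284577]
[322.15390571 184.42887053]
[487.69481479 163.11123529]
[array([-38.1, 422.1, -25. , -13.1]), array([-37.8, 422. , -25.1, -13.7])]
[array([-2.840e+01,  4.463e+02, -1.648e+02,  3.000e-01]), array([ -28.3,  446.2, -165.3,   -3.9])]
```

Run:
```python
from h import *
C=load("p2"); im=cv2.imread("pics/p2_raw.png"); S=6; T=[]
for x,y,a in((422.1,-25,-13.3),(446.3,-165,0),(446.3,-165,-4)):
    u=proj(C,(x,y,15)); o=np.maximum(np.round(u-22),0).astype(int)
    c=cv2.resize(im[o[1]:o[1]+44,o[0]:o[0]+44],None,fx=S,fy=S,interpolation=cv2.INTER_CUBIC); d=c.copy()
    for af,z in((40,0),(40,12),(24,42)):
        h=np.array([proj(C,q) for q in hexa(x,y,a,af,z)]); cv2.polylines(d,[np.round((h-o+.5)*S).astype(np.int32)],True,(0,0,255),1)
    T.append(np.vstack([c,d]))
cv2.imwrite("pics/fit.png",np.hstack(T))
```

```text
(no output)
```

View pics/fit.png

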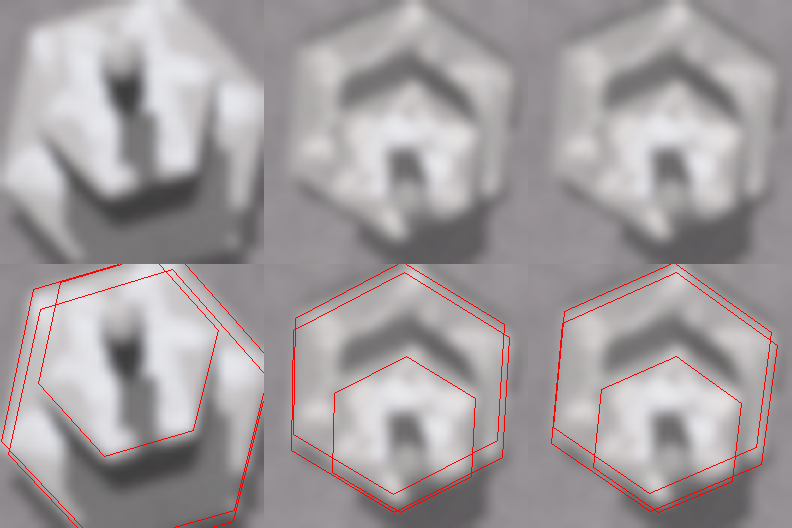

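Call:
arm_command(
  gripper=[60, 60, 60, 60, 60],
  dp=[
    [0, 0.34, 1],
    [0, 0, 1],
    [0, 0, 1],
    [0, 0, 1],
    [0, 0, 1],
  ],
  twist=[0.7, 0, 0, 0, 0],
)

```text
time: 26.6
tool_pos: [448.4, -165.3, 48.2]
tcp_rot: [3.141, 0.0, 1.542]
contact_force: [0.9, -0.5, 0.0]
grip_width: 60.3
finger_force: 0.0
```

Call:
arm_command(
  gripper=[60, 60, 15, 15, 15],
  dp=[
    [0, 0, 1],
    [0, 0, 0.38],
    [0, 0, 0],
    [0, 0, 0],
    [0, 0, 0],
  ],
  twist=[0, 0, 0, 0, 0],
)

```text
time: 27.22
tool_pos: [447.7, -165.4, 15.5]
tcp_rot: [3.14, 0.001, 1.542]
contact_force: [0.6, 0.2, -0.2]
grip_width: 34.3
finger_force: 0.0
```

Call:
arm_command(
  gripper=[15, 15, 15, 15, 15],
  dp=[
    [0, 0, 0],
    [0, 0, 0],
    [0, 0, 0],
    [0, 0, 0],
    [0, 0, 0],
  ],
  twist=[0, 0, 0, 0, 0],
)

```text
time: 27.85
tool_pos: [447.3, -165.2, 15.2]
tcp_rot: [3.141, 0.0, 1.542]
contact_force: [-1.0, 0.9, 5.5]
grip_width: 23.5
finger_force: 30.0
```

Call:
arm_command(
  gripper=[15, 15, 15, 15, 15],
  dp=[
    [0, 0, -0.4],
    [0, 0, -1],
    [0, 0, -1],
    [0, 0, -1],
    [0, 0, -1],
  ],
  twist=[-0.7, 0, 0, 0, 0],
)

```text
time: 28.48
tool_pos: [446.8, -165.0, 125.3]
tcp_rot: [-3.141, -0.0, 1.603]
contact_force: [0.8, 0.3, -1.3]
grip_width: 24.1
finger_force: 30.0
```

Run:
```python
from h import *
rel(563.8,-136.3,100,91.9)
```

```text
tcp [ 446.8 -165.   125.3] yaw 91.84 w 24.1 F [ 0.8  0.3 -1.3] t 28.48
  shift units [1.   4.71 1.01] twist -0.01
```

Call:
arm_command(
  gripper=[15, 15, 15, 15, 15],
  dp=[
    [0.2, 0.94, 0.2],
    [0.2, 0.94, 0.2],
    [0.2, 0.94, 0.2],
    [0.2, 0.94, 0.2],
    [0.2, 0.95, 0.2],
  ],
  twist=[0, 0, 0, 0, 0],
)

```text
time: 29.1
tool_pos: [564.4, -136.0, 99.1]
tcp_rot: [-3.141, -0.0, 1.603]
contact_force: [0.3, -0.6, -1.0]
grip_width: 24.0
finger_force: 30.0
```

Call:
arm_command(
  gripper=[15, 15, 15, 15, 15],
  dp=[
    [0, 0, 0.8],
    [0, 0, 0.8],
    [0, 0, 0.1],
    [0, 0, 0],
    [0, 0, 0],
  ],
  twist=[0, 0, 0, 0, 0],
)

```text
time: 29.72
tool_pos: [564.5, -136.6, 58.1]
tcp_rot: [3.14, 0.001, 1.603]
contact_force: [0.7, -0.0, -1.5]
grip_width: 23.7
finger_force: 30.0
```

Call:
arm_command(
  gripper=[15, 15, 15, 15, 15],
  dp=[
    [0, 0, 0.12],
    [0, 0, 0.06],
    [0, 0, 0.04],
    [0, 0, 0],
    [0, 0, 0],
  ],
  twist=[0, 0, 0, 0, 0],
)

```text
time: 30.35
tool_pos: [564.0, -136.4, 51.7]
tcp_rot: [3.141, -0.0, 1.603]
contact_force: [-1.1, 0.3, -0.4]
grip_width: 23.5
finger_force: 30.0
```

Call:
arm_command(
  gripper=[15, 15, 15, 15, 15],
  dp=[
    [0, 0, 0.08],
    [0, 0, 0.08],
    [0, 0, 0.08],
    [0, 0, 0.03],
    [0, 0, 0],
  ],
  twist=[0, 0, 0, 0, 0],
)

```text
time: 30.98
tool_pos: [564.0, -136.3, 45.3]
tcp_rot: [3.142, -0.0, 1.603]
contact_force: [-1.4, 0.4, 2.5]
grip_width: 23.7
finger_force: 30.0
```

Call:
arm_command(
  gripper=[40, 40, 40, 40, 40],
  dp=[
    [0, 0, 0],
    [0, 0, 0],
    [0, 0, -0.8],
    [0, 0, -1],
    [0, 0, -1],
  ],
  twist=[0, 0, 0, 0, 0],
)

```text
time: 31.6
tool_pos: [564.0, -136.3, 115.5]
tcp_rot: [-3.141, -0.0, 1.603]
contact_force: [-0.5, 0.1, 0.6]
grip_width: 39.7
finger_force: 0.0
```

Call:
arm_command(
  gripper=[60, 60, 60, 60, 60],
  dp=[
    [0, -0.8, -1],
    [-1, -0.9, -1],
    [-1, -0.9, -0.4],
    [-1, -0.9, 0],
    [-1, -0.9, 0],
  ],
  twist=[0, 0, 0, 0, 0],
)

```text
time: 32.22
tool_pos: [456.7, -240.6, 175.1]
tcp_rot: [3.141, 0.0, 1.603]
contact_force: [0.8, -0.1, -0.3]
grip_width: 60.1
finger_force: 0.0
```

Call:
arm_command(
  gripper=[60, 60, 60, 60, 60],
  dp=[
    [-1, -0.7, 0],
    [-1, -0.4, 0],
    [-0.4, 0, 0],
    [0, 0, 0],
    [0, 0, 0],
  ],
  twist=[0, 0, 0, 0, 0],
)

```text
time: 32.85
tool_pos: [432.1, -299.8, 174.8]
tcp_rot: [-3.141, -0.001, 1.604]
contact_force: [-0.3, -0.5, 0.2]
grip_width: 60.2
finger_force: 0.0
```

Run:
```python
from h import *
rel(425.4,-300.2,15)
C,im=shot("p3")
print(proj(C,(425.4,-300.2,6)))
print(fitpin(C,im,425.4,-298))
```

```text
tcp [ 432.1 -299.8  174.8] yaw 91.89 w 60.2 F [-0.3 -0.5  0.2] t 32.85
  shift units [-0.01 -0.27  6.39] twist None
[310.02441558 185.30586819]
[array([ -26.9,  426.3, -303.8,  -13.6]), array([ -26.7,  426.4, -303.9,  -14.6])]
```

Call:
arm_command(
  gripper=[60, 60, 60, 60, 60],
  dp=[
    [-0.13, -0.23, 0.6],
    [0, 0, 0.6],
    [0, 0, 0.6],
    [0, 0, 0.6],
    [0, 0, 0],
  ],
  twist=[0.8, 0.8, 0.8, 0.8, 0],
)

```text
time: 33.52
tool_pos: [425.9, -302.9, 114.1]
tcp_rot: [-3.14, -0.001, 1.325]
contact_force: [0.5, -0.3, -0.1]
grip_width: 59.7
finger_force: 0.0
```

Run:
```python
from h import *
C,im=shot("p3b")
print(proj(C,(426,-303,6)))
r=fitpin(C,im,426,-302); print(r)
rel(r[0][1],r[0][2],15,90+r[0][3])
```

```text
[316.33408183 200.0269393 ]
[array([ -33.2,  426.1, -304.2,  -15.8]), array([ -33. ,  426.3, -304.1,  -15.2])]
tcp [ 426.2 -303.4  114.9] yaw 75.98 w 60.1 F [-0.1 -0.1  0.5] t 33.58
  shift units [-0.03  0.    4.  ] twist 0.36
```

Call:
arm_command(
  gripper=[60, 60, 60, 60, 15],
  dp=[
    [-0.03, 0, 1],
    [0, 0, 1],
    [0, 0, 1],
    [0, 0, 1],
    [0, 0, 0],
  ],
  twist=[0.2, 0, 0, 0, 0],
)

```text
time: 34.2
tool_pos: [425.5, -304.1, 14.3]
tcp_rot: [-3.139, -0.001, 1.308]
contact_force: [-0.2, -0.1, 1.2]
grip_width: 53.9
finger_force: 0.0
```

Call:
arm_command(
  gripper=[15, 15, 15, 15, 15],
  dp=[
    [0, 0, 0],
    [0, 0, 0],
    [0, 0, 0],
    [0, 0, 0],
    [0, 0, 0],
  ],
  twist=[0, 0, 0, 0, 0],
)

```text
time: 34.83
tool_pos: [426.3, -305.1, 15.8]
tcp_rot: [3.14, 0.001, 1.306]
contact_force: [-0.5, 1.1, 6.8]
grip_width: 23.6
finger_force: 30.0
```

Call:
arm_command(
  gripper=[15, 15, 15, 15, 15],
  dp=[
    [0, 0, -0.4],
    [0, 0, -1],
    [0, 0, -1],
    [0, 0, -1],
    [0, 0, -1],
  ],
  twist=[0, -0.85, -0.85, -0.85, -0.83],
)

```text
time: 35.45
tool_pos: [425.7, -304.6, 126.0]
tcp_rot: [-3.141, -0.0, 1.604]
contact_force: [-0.5, -0.8, -1.1]
grip_width: 23.6
finger_force: 30.0
```

Run:
```python
from h import *
rel(565.9,-202.3,110,91.9)
C,im=shot("ck"); print(fitpin(C,im,422,-25))
```

```text
tcp [ 425.7 -304.6  126. ] yaw 91.89 w 23.6 F [-0.5 -0.8 -1.1] t 35.45
  shift units [3.91 5.74 0.64] twist -0.0
[array([ nan, 413., -34., -30.]), array([  nan, 413. , -34. , -22.5])]
  return _methods._mean(a, axis=axis, dtype=dtype,
  ret = ret.dtype.type(ret / rcount)
h.py:58: RuntimeWarning: Mean of empty slice.
  return -gm[e>0].mean()
```

Call:
arm_command(
  gripper=[15, 15, 15, 15, 15],
  dp=[
    [0.65, 0.96, 0],
    [0.65, 0.96, 0],
    [0.65, 0.96, 0],
    [0.65, 0.96, 0],
    [0.65, 0.96, 0],
  ],
  twist=[0, 0, 0, 0, 0],
)

```text
time: 36.12
tool_pos: [543.8, -219.2, 124.4]
tcp_rot: [-3.141, -0.001, 1.6]
contact_force: [0.1, 0.2, -1.6]
grip_width: 23.7
finger_force: 30.0
```

Call:
arm_command(
  gripper=[15, 15, 15, 15, 15],
  dp=[
    [0.65, 0.95, 0.7],
    [0, 0, 0.9],
    [0, 0, 0.9],
    [0, 0, 0.25],
    [0, 0, 0],
  ],
  twist=[0, 0, 0, 0, 0],
)

```text
time: 36.75
tool_pos: [566.4, -203.0, 56.0]
tcp_rot: [-3.141, -0.0, 1.601]
contact_force: [-0.3, 0.9, -1.7]
grip_width: 23.6
finger_force: 30.0
```

Call:
arm_command(
  gripper=[15, 15, 15, 15, 15],
  dp=[
    [0, 0, 0.08],
    [0, 0, 0.06],
    [0, 0, 0.04],
    [0, 0, 0],
    [0, 0, 0],
  ],
  twist=[0, 0, 0, 0, 0],
)

```text
time: 37.38
tool_pos: [566.6, -203.0, 51.8]
tcp_rot: [3.141, -0.0, 1.601]
contact_force: [0.0, -0.2, -1.5]
grip_width: 23.8
finger_force: 30.0
```

Call:
arm_command(
  gripper=[15, 15, 15, 15, 15],
  dp=[
    [0, 0, 0.08],
    [0, 0, 0.08],
    [0, 0, 0.06],
    [0, 0, 0.02],
    [0, 0, 0],
  ],
  twist=[0, 0, 0, 0, 0],
)

```text
time: 38.0
tool_pos: [566.6, -203.0, 45.8]
tcp_rot: [-3.142, -0.0, 1.601]
contact_force: [-0.3, -0.1, -0.5]
grip_width: 24.2
finger_force: 30.0
```

Call:
arm_command(
  gripper=[15, 15, 15, 40, 40],
  dp=[
    [0, 0, 0.04],
    [0, 0, 0],
    [0, 0, 0],
    [0, 0, 0],
    [0, 0, 0],
  ],
  twist=[0, 0, 0, 0, 0],
)

```text
time: 38.62
tool_pos: [566.7, -203.0, 44.7]
tcp_rot: [3.141, 0.0, 1.601]
contact_force: [0.2, -0.6, 0.4]
grip_width: 38.4
finger_force: 0.0
```

Call:
arm_command(
  gripper=[40, 40, 40, 40, 40],
  dp=[
    [0, 0, -0.8],
    [0, 0, -1],
    [0, 0, -1],
    [0, -0.9, -1],
    [0.9, -0.9, -1],
  ],
  twist=[0, 0, 0, 0, 0],
)

```text
time: 39.25
tool_pos: [520.5, -182.6, 165.1]
tcp_rot: [3.141, 0.0, 1.6]
contact_force: [-0.1, -0.4, 0.3]
grip_width: 39.8
finger_force: 0.0
```

Call:
arm_command(
  gripper=[60, 60, 60, 60, 60],
  dp=[
    [1, -1, -0.2],
    [1, -1, 0],
    [1, -0.9, 0],
    [1, -0.9, 0],
    [1, -0.3, 0],
  ],
  twist=[0, 0, 0, 0, 0],
)

```text
time: 39.88
tool_pos: [413.5, -59.3, 169.7]
tcp_rot: [-3.142, -0.0, 1.601]
contact_force: [1.7, 0.5, -0.1]
grip_width: 60.0
finger_force: 0.0
```

Call:
arm_command(
  gripper=[60, 60, 60, 60, 60],
  dp=[
    [1, 0, 0],
    [0.1, 0, 0],
    [0, 0, 0.5],
    [0, 0, 0.5],
    [0, 0, 0.5],
  ],
  twist=[0, 1, 1, 1, 0],
)

```text
time: 40.5
tool_pos: [414.0, -32.6, 131.8]
tcp_rot: [3.141, -0.0, 1.34]
contact_force: [0.3, -0.6, 0.1]
grip_width: 60.2
finger_force: 0.0
```

Run:
```python
from h import *
rel(422,-25,15)
C,im=shot("p1"); r=fitpin(C,im,422,-26); print(r)
rel(r[0][1],r[0][2],15,90+r[0][3])
```

```text
tcp [414.  -32.6 131.8] yaw 76.79 w 60.2 F [ 0.3 -0.6  0.1] t 40.5
  shift units [0.37 0.24 4.67] twist None
[array([-32.6, 422.1, -28. , -11. ]), array([-32.4, 422.1, -28. , -11.2])]
tcp [413.  -32.4 130.4] yaw 76.85 w 59.9 F [-1.   0.2 -1.3] t 40.55
  shift units [0.25 0.32 4.61] twist -0.43
```

Call:
arm_command(
  gripper=[60, 60, 60, 60, 60],
  dp=[
    [0.22, 0.3, 1],
    [0, 0, 1],
    [0, 0, 1],
    [0, 0, 1],
    [0, 0, 0.63],
  ],
  twist=[-0.4, 0, 0, 0, 0],
)

```text
time: 41.18
tool_pos: [422.2, -28.9, 15.4]
tcp_rot: [-3.141, -0.0, 1.376]
contact_force: [-0.6, -1.0, 0.3]
grip_width: 60.1
finger_force: 0.0
```

Call:
arm_command(
  gripper=[15, 15, 15, 15, 15],
  dp=[
    [0, 0, 0],
    [0, 0, 0],
    [0, 0, 0],
    [0, 0, 0],
    [0, 0, 0],
  ],
  twist=[0, 0, 0, 0, 0],
)

```text
time: 41.8
tool_pos: [422.6, -29.0, 17.0]
tcp_rot: [3.141, -0.0, 1.375]
contact_force: [-1.3, -0.2, 6.1]
grip_width: 23.6
finger_force: 29.9
```

Call:
arm_command(
  gripper=[15, 15, 15, 15, 15],
  dp=[
    [0, 0, 0],
    [0, 0, -0.4],
    [0, 0, -1],
    [0, 0, -1],
    [0, 0, -1],
  ],
  twist=[0, 0, -0.86, -0.86, -0.86],
)

```text
time: 42.42
tool_pos: [422.2, -28.9, 102.6]
tcp_rot: [-3.142, -0.0, 1.602]
contact_force: [0.5, 0.2, -2.5]
grip_width: 23.6
finger_force: 29.9
```

Run:
```python
from h import *
rel(632,-200.1,125,91.9)
```

```text
tcp [422.2 -28.9 102.6] yaw 91.79 w 23.6 F [ 0.5  0.2 -2.5] t 42.42
  shift units [-7.11  8.18 -0.9 ] twist -0.02
```

Call:
arm_command(
  gripper=[15, 15, 15, 15, 15],
  dp=[
    [-0.79, 0.91, -0.9],
    [-0.79, 0.91, -0.2],
    [-0.79, 0.91, 0],
    [-0.79, 0.91, 0],
    [-0.79, 0.91, 0],
  ],
  twist=[0, 0, 0, 0, 0],
)

```text
time: 43.05
tool_pos: [539.4, -124.9, 129.3]
tcp_rot: [-3.141, -0.0, 1.6]
contact_force: [-0.2, 0.1, -1.2]
grip_width: 23.6
finger_force: 29.9
```

Call:
arm_command(
  gripper=[15, 15, 15, 15, 15],
  dp=[
    [-0.79, 0.91, 0],
    [-0.79, 0.91, 0],
    [-0.79, 0.91, 0],
    [-0.81, 0.9, 0],
    [0, 0, 0],
  ],
  twist=[0, 0, 0, 0, 0],
)

```text
time: 43.68
tool_pos: [632.5, -202.5, 128.5]
tcp_rot: [3.142, 0.0, 1.598]
contact_force: [-0.7, -0.5, -2.2]
grip_width: 23.7
finger_force: 29.9
```

Run:
```python
from h import *
rel(632,-200.5,58,91.9)
```

```text
tcp [ 632.5 -202.5  128.5] yaw 91.58 w 23.7 F [-0.7 -0.5 -2.2] t 43.67
  shift units [ 0.08 -0.02  2.82] twist -0.06
```

Call:
arm_command(
  gripper=[15, 15, 15, 15, 15],
  dp=[
    [0.06, -0.02, 0.8],
    [0, 0, 1],
    [0, 0, 0.9],
    [0, 0, 0.1],
    [0, 0, 0],
  ],
  twist=[-0.06, 0, 0, 0, 0],
)

```text
time: 44.3
tool_pos: [631.4, -199.5, 59.7]
tcp_rot: [3.141, 0.0, 1.605]
contact_force: [-0.5, -0.4, -2.9]
grip_width: 23.6
finger_force: 29.9
```

Call:
arm_command(
  gripper=[15, 15, 15, 15, 15],
  dp=[
    [0, 0, 0.1],
    [0, 0, 0.06],
    [0, 0, 0.04],
    [0, 0, 0],
    [0, 0, 0],
  ],
  twist=[0, 0, 0, 0, 0],
)

```text
time: 44.92
tool_pos: [631.7, -199.9, 54.7]
tcp_rot: [3.141, 0.0, 1.605]
contact_force: [-0.3, -0.5, 4.3]
grip_width: 23.6
finger_force: 30.0
```

Call:
arm_command(
  gripper=[15, 15, 15, 15, 15],
  dp=[
    [0, 0, -0.08],
    [-0.05, 0, 0],
    [0, 0, 0.08],
    [0, 0, 0.08],
    [0, 0, 0],
  ],
  twist=[0, 0, 0, 0, 0],
)

```text
time: 45.55
tool_pos: [631.8, -201.0, 51.6]
tcp_rot: [3.141, 0.0, 1.605]
contact_force: [3.1, -0.1, -3.6]
grip_width: 23.4
finger_force: 30.0
```

In. Lower to home.

Call:
arm_command(
  gripper=[15, 15, 15, 15, 15],
  dp=[
    [0, 0, 0.08],
    [0, 0, 0.08],
    [0, 0, 0.04],
    [0, 0, 0],
    [0, 0, 0],
  ],
  twist=[0, 0, 0, 0, 0],
)

```text
time: 46.18
tool_pos: [631.8, -201.0, 47.1]
tcp_rot: [3.141, 0.0, 1.605]
contact_force: [4.5, 1.1, -0.5]
grip_width: 23.9
finger_force: 30.0
```

Call:
arm_command(
  gripper=[15, 15, 40, 40, 40],
  dp=[
    [0, 0, 0.02],
    [0, 0, 0],
    [0, 0, 0],
    [0, 0, 0],
    [0, 0, 0],
  ],
  twist=[0, 0, 0, 0, 0],
)

```text
time: 46.8
tool_pos: [630.7, -201.0, 45.9]
tcp_rot: [-3.14, -0.001, 1.605]
contact_force: [-0.1, 0.1, -0.6]
grip_width: 39.7
finger_force: 0.0
```

Call:
arm_command(
  gripper=[40, 40, 40, 40, 40],
  dp=[
    [0, 0, -0.8],
    [0, 0, -1],
    [0, 0, -1],
    [-1, -0.7, -1],
    [-1, -0.7, 0],
  ],
  twist=[0, 0, 0, 0, 0],
)

```text
time: 47.42
tool_pos: [598.6, -253.0, 143.7]
tcp_rot: [3.139, 0.002, 1.606]
contact_force: [-0.2, 0.6, 0.6]
grip_width: 40.0
finger_force: 0.0
```

Call:
arm_command(
  gripper=[40, 40, 20, 0, 0],
  dp=[
    [-1, 0, 0],
    [0, 0, 0],
    [0, 0, 0],
    [0, 0, 0],
    [0, 0, 0],
  ],
  twist=[0, 0, 0, 0, 0],
)

```text
time: 48.05
tool_pos: [599.2, -276.3, 141.4]
tcp_rot: [-3.142, -0.0, 1.606]
contact_force: [-0.1, 0.1, 1.0]
grip_width: 14.6
finger_force: 0.0
```

Run:
```python
from h import *
rel(600,-262,45,91.9)
C,im=shot("full"); cv2.imwrite("pics/fullv.png",cv2.resize(im[60:360,120:520],None,fx=2,fy=2,interpolation=cv2.INTER_CUBIC))
```

```text
tcp [ 599.2 -276.3  141.4] yaw 92.01 w 14.6 F [-0.1  0.1  1. ] t 48.05
  shift units [0.57 0.05 3.86] twist 0.02
```

View pics/fullv.png

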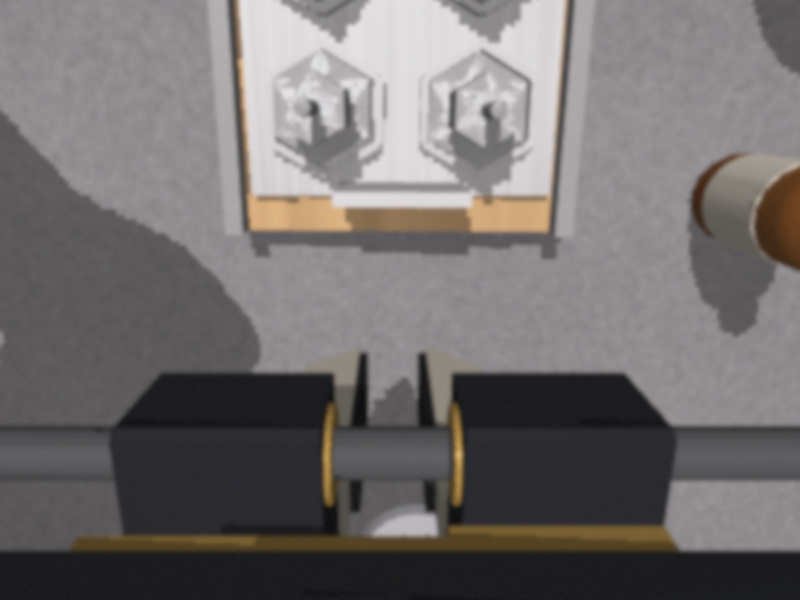

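Run:
```python
from h import *
t=capture("top")[:,:,::-1]; s=capture("side")[:,:,::-1]
a=cv2.resize(t[150:280,140:400],None,fx=2.5,fy=2.5,interpolation=cv2.INTER_CUBIC); b=cv2.resize(s[120:270,170:400],None,fx=2,fy=2,interpolation=cv2.INTER_CUBIC)
b=cv2.resize(b,(400,260)); c=np.zeros((590,650,3),np.uint8); c[:325]=a; c[328:588,:400]=b
w=cv2.imread("pics/full_raw.png")[0:120,200:440]; c[328:448,405:645]=w
cv2.imwrite("pics/chk.png",c)
```

```text
(no output)
```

View pics/chk.png

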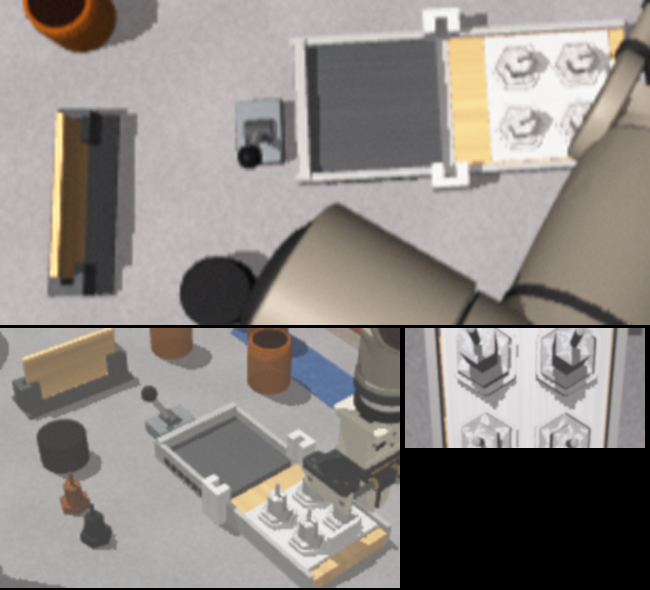

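Call:
arm_command(
  gripper=[0, 0, 0, 0, 0],
  dp=[
    [0.3, 0.09, 0.5],
    [0, 0, 1],
    [0, 0, 1],
    [0, 0, 1],
    [0, 0, 0.45],
  ],
  twist=[0, 0, 0, 0, 0],
)

```text
time: 48.82
tool_pos: [600.1, -268.5, 40.3]
tcp_rot: [-3.139, -0.002, 1.605]
contact_force: [0.3, -0.4, -0.5]
grip_width: 0.7
finger_force: 0.0
```

Call:
arm_command(
  gripper=[0, 0, 0, 0, 0],
  dp=[
    [0.3, 0, 0],
    [0.3, 0, 0],
    [0.25, 0, 0],
    [0.2, 0, 0],
    [0.2, 0, 0],
  ],
  twist=[0, 0, 0, 0, 0],
)

```text
time: 49.45
tool_pos: [600.7, -240.4, 43.9]
tcp_rot: [3.139, 0.004, 1.605]
contact_force: [-0.4, -7.2, -0.6]
grip_width: 0.6
finger_force: 4.0
```

Run:
```python
from h import *
T=cam("top")
for x in (132,150,165): print(at(T,(225+x/4,145+190/4),36).round(1),at(T,(225+x/4,145+190/4),20).round(1))
C=load("gate")
for u in((411,180),(420,180),(427,180)): print(at(C,u,36).round(1))
rel(600,-240,42,91.9)
```

```text
[591.6 109.1  36. ] [594.3 111.   20. ]
[591.3  96.9  36. ] [594.   98.7  20. ]
[591.   86.8  36. ] [593.7  88.4  20. ]
[577.8  87.6  36. ]
[577.5  98.5  36. ]
[577.2 107.   36. ]
tcp [ 600.7 -240.4   43.9] yaw 91.95 w 0.6 F [-0.4 -7.2 -0.6] t 49.45
  shift units [ 0.02 -0.03  0.07] twist 0.01
```

Call:
arm_command(
  gripper=[0, 0, 0, 0, 0],
  dp=[
    [0.25, 0, 0],
    [0.25, 0, 0],
    [0.25, 0, 0],
    [0.25, 0, 0],
    [0.25, 0, 0],
  ],
  twist=[0, 0, 0, 0, 0],
)

```text
time: 50.08
tool_pos: [599.7, -209.2, 43.9]
tcp_rot: [3.139, 0.004, 1.605]
contact_force: [-0.6, -8.6, -0.4]
grip_width: 0.5
finger_force: 4.1
```

Call:
arm_command(
  gripper=[0, 0, 0, 0, 0],
  dp=[
    [0.25, 0, 0],
    [0.25, 0, 0],
    [0.25, 0, 0],
    [0.25, 0, 0],
    [0.25, 0, 0],
  ],
  twist=[0, 0, 0, 0, 0],
)

```text
time: 50.7
tool_pos: [598.6, -177.9, 43.9]
tcp_rot: [3.139, 0.004, 1.605]
contact_force: [-0.0, -8.6, -1.2]
grip_width: 0.2
finger_force: 4.1
```

Call:
arm_command(
  gripper=[0, 0, 0, 0, 0],
  dp=[
    [0.2, 0, 0],
    [0.2, 0, 0],
    [0.2, 0, 0],
    [0.2, 0, 0],
    [0.2, 0, 0],
  ],
  twist=[0, 0, 0, 0, 0],
)

```text
time: 51.32
tool_pos: [598.1, -153.3, 44.2]
tcp_rot: [3.138, 0.005, 1.605]
contact_force: [-0.1, -9.8, 1.4]
grip_width: 0.6
finger_force: 4.8
```

Call:
arm_command(
  gripper=[0, 0, 0, 0, 0],
  dp=[
    [0.2, 0, 0],
    [0.2, 0, 0],
    [0.2, 0, 0],
    [0.2, 0, 0],
    [0.2, 0, 0],
  ],
  twist=[0, 0, 0, 0, 0],
)

```text
time: 51.95
tool_pos: [598.2, -129.4, 45.4]
tcp_rot: [3.135, 0.007, 1.605]
contact_force: [0.3, -13.2, 8.4]
grip_width: 0.6
finger_force: 6.6
```

Call:
arm_command(
  gripper=[0, 0, 0, 0, 0],
  dp=[
    [0.2, 0, 0],
    [0.2, 0, 0],
    [0.2, 0, 0],
    [0.2, 0, 0],
    [0.2, 0, 0],
  ],
  twist=[0, 0, 0, 0, 0],
)

```text
time: 52.58
tool_pos: [597.2, -103.8, 45.0]
tcp_rot: [3.136, 0.005, 1.605]
contact_force: [0.4, -10.0, 3.7]
grip_width: 0.1
finger_force: 5.3
```

Call:
arm_command(
  gripper=[0, 0, 0, 0, 0],
  dp=[
    [0.2, 0, 0],
    [0.2, 0, 0],
    [0.2, 0, 0],
    [0.2, 0, 0],
    [0.2, 0, 0],
  ],
  twist=[0, 0, 0, 0, 0],
)

```text
time: 53.2
tool_pos: [595.5, -77.9, 44.0]
tcp_rot: [3.138, 0.004, 1.605]
contact_force: [0.6, -8.7, 0.6]
grip_width: 0.5
finger_force: 4.2
```

Call:
arm_command(
  gripper=[0, 0, 0, 0, 0],
  dp=[
    [0.2, 0, 0],
    [0.2, 0, 0],
    [0.2, 0, 0],
    [0.2, 0, 0],
    [0.2, 0, 0],
  ],
  twist=[0, 0, 0, 0, 0],
)

```text
time: 53.82
tool_pos: [594.3, -52.7, 43.6]
tcp_rot: [3.139, 0.003, 1.605]
contact_force: [0.7, -7.6, -0.2]
grip_width: 0.6
finger_force: 4.1
```

Call:
arm_command(
  gripper=[0, 0, 0, 0, 0],
  dp=[
    [0.1, 0, 0],
    [0.1, 0, 0],
    [0.08, 0, 0],
    [0, 0, 0],
    [0, 0, 0],
  ],
  twist=[0, 0, 0, 0, 0],
)

```text
time: 54.45
tool_pos: [593.8, -51.0, 43.9]
tcp_rot: [3.14, 0.01, 1.605]
contact_force: [-3.7, -28.9, 0.1]
grip_width: 0.6
finger_force: 14.5
```

Call:
arm_command(
  gripper=[0, 0, 0, 0, 0],
  dp=[
    [-0.4, 0, 0],
    [-0.4, 0, 0],
    [0, 0, -1],
    [0, 0, -1],
    [0, 0, -1],
  ],
  twist=[0, 0, 0, 0, 0],
)

```text
time: 55.08
tool_pos: [594.0, -63.5, 118.6]
tcp_rot: [3.141, -0.001, 1.605]
contact_force: [0.6, 0.2, 0.5]
grip_width: 0.2
finger_force: 0.0
```

Call:
arm_command(
  gripper=[40, 40, 40, 40, 40],
  dp=[
    [0, 0, -1],
    [0, 0, -1],
    [0, 0, -1],
    [0, 0, 0],
    [0, 0, 0],
  ],
  twist=[0, 0, 0, 0, 0],
)

```text
time: 55.7
tool_pos: [593.5, -63.6, 191.7]
tcp_rot: [-3.14, -0.001, 1.605]
contact_force: [-0.5, 0.1, -0.4]
grip_width: 39.3
finger_force: 0.0
```

Run:
```python
from h import *
rel(594,-60,180,91.9)
C,im=shot("home"); cv2.imwrite("pics/homev.png",cv2.resize(im[0:280,170:470],None,fx=2.1,fy=2.1,interpolation=cv2.INTER_CUBIC))
```

```text
tcp [593.5 -63.6 191.7] yaw 91.97 w 39.3 F [-0.5  0.1 -0.4] t 55.7
  shift units [0.14 0.02 0.47] twist 0.01
```

View pics/homev.png

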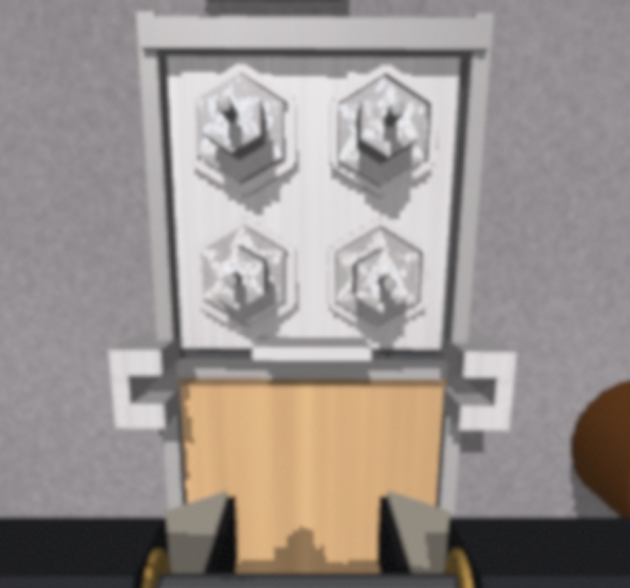

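Run:
```python
from h import *
C=load("home"); F=lambda x,y,z:at(C,(170+x/2.1,y/2.1),z).round(1)
for r,z in((50,36),(57,26),(75,26),(350,26),(352,60),(380,24)): print(r,z,F(312,r,z))
print("slotL/R",F(140,390,64),F(485,390,64))
im=cv2.imread("pics/home_raw.png"); print(im[15:50,292:302].mean((1,2)).round())
```

```text
50 36 [590.3  96.3  36. ]
57 26 [590.4  96.   26. ]
75 26 [590.6  88.5  26. ]
350 26 [595.6 -41.6  26. ]
352 60 [595.1 -36.8  60. ]
380 24 [596.2 -58.3  24. ]
slotL/R [513.7 -57.3  64. ] [678.3 -51.5  64. ]
[200. 200. 199. 199. 199. 197. 187. 158. 111.  76.  74.  95. 122. 138.
 144. 144. 145. 145. 150. 166. 195. 219. 228. 226. 219. 209. 200. 194.
 189. 187. 188. 195. 201. 203. 203.]
```

Run:
```python
from h import *
rows(497.2,346.3,190,178.8,20)
```

```text
tcp [593.4 -63.6 191.4] 91.96 twist/row -0.87
[0.83, -0.16, 0.0] [0.84, -0.1, 0.0] [0.84, -0.04, 0.0] [0.84, 0.03, 0.0] [0.84, 0.09, 0.0] [0.83, 0.15, 0.0] [0.81, 0.22, 0.0] [0.8, 0.28, 0.0] [0.77, 0.34, 0.0] [0.74, 0.39, 0.0] [0.71, 0.45, 0.0] [0.68, 0.5, 0.0] [0.64, 0.55, 0.0] [0.59, 0.6, 0.0] [0.55, 0.64, 0.0] [0.5, 0.68, 0.0] [0.44, 0.72, 0.0] [0.39, 0.75, 0.0] [0.33, 0.77, 0.0] [0.27, 0.8, 0.0]
```

Call:
arm_command(
  gripper=[40, 40, 40, 40, 40],
  dp=[
    [0.83, -0.16, 0],
    [0.84, -0.1, 0],
    [0.84, -0.04, 0],
    [0.84, 0.03, 0],
    [0.84, 0.09, 0],
  ],
  twist=[-0.87, -0.87, -0.87, -0.87, -0.87],
)

```text
time: 56.38
tool_pos: [569.3, 39.5, 191.3]
tcp_rot: [-3.14, -0.001, 1.987]
contact_force: [-0.2, 0.8, 0.5]
grip_width: 40.2
finger_force: 0.0
```

Call:
arm_command(
  gripper=[40, 40, 40, 40, 40],
  dp=[
    [0.83, 0.15, 0],
    [0.81, 0.22, 0],
    [0.8, 0.28, 0],
    [0.77, 0.34, 0],
    [0.74, 0.39, 0],
  ],
  twist=[-0.87, -0.87, -0.87, -0.87, -0.87],
)

```text
time: 57.0
tool_pos: [545.4, 141.9, 191.4]
tcp_rot: [-3.14, -0.002, 2.367]
contact_force: [-0.9, 0.6, -0.5]
grip_width: 40.1
finger_force: 0.0
```

Call:
arm_command(
  gripper=[40, 40, 40, 40, 40],
  dp=[
    [0.71, 0.45, 0],
    [0.68, 0.5, 0],
    [0.64, 0.55, 0],
    [0.59, 0.6, 0],
    [0.55, 0.64, 0],
  ],
  twist=[-0.87, -0.87, -0.87, -0.87, -0.87],
)

```text
time: 57.62
tool_pos: [521.2, 244.3, 191.3]
tcp_rot: [-3.14, -0.002, 2.746]
contact_force: [0.1, 0.5, 0.1]
grip_width: 39.7
finger_force: 0.0
```

Call:
arm_command(
  gripper=[40, 40, 40, 40, 40],
  dp=[
    [0.5, 0.68, 0],
    [0.44, 0.72, 0],
    [0.39, 0.75, 0],
    [0.33, 0.77, 0],
    [0.27, 0.8, 0],
  ],
  twist=[-0.87, -0.87, -0.87, -0.87, -0.87],
)

```text
time: 58.25
tool_pos: [496.9, 346.7, 191.3]
tcp_rot: [-3.141, -0.002, 3.126]
contact_force: [0.5, -0.6, -0.3]
grip_width: 39.6
finger_force: 0.0
```

Run:
```python
from h import *
rel(497.2,346.3,70,178.8)
```

```text
tcp [496.9 346.7 191.3] yaw 179.1 w 39.6 F [ 0.5 -0.6 -0.3] t 58.25
  shift units [-0.02 -0.01  4.85] twist 0.06
```

Call:
arm_command(
  gripper=[40, 40, 40, 40, 40],
  dp=[
    [0, 0, 1],
    [0, 0, 1],
    [0, 0, 1],
    [0, 0, 1],
    [0, 0, 0.82],
  ],
  twist=[0.06, 0, 0, 0, 0],
)

```text
time: 58.88
tool_pos: [496.6, 345.8, 69.8]
tcp_rot: [-3.14, -0.003, 3.118]
contact_force: [0.5, 1.3, -0.3]
grip_width: 39.9
finger_force: 0.0
```

Call:
arm_command(
  gripper=[0, 0, 0, 0, 0],
  dp=[
    [0, 0, 0],
    [0, 0, 0],
    [0, 0, 0],
    [0, 0, 0],
    [0, 0, 0],
  ],
  twist=[0, 0, 0, 0, 0],
)

```text
time: 59.5
tool_pos: [498.1, 346.5, 73.1]
tcp_rot: [3.141, 0.001, 3.118]
contact_force: [-0.3, 0.6, 4.3]
grip_width: 7.7
finger_force: 30.0
```

Call:
arm_command(
  gripper=[0, 0, 0, 0, 0],
  dp=[
    [0, 0, 0],
    [0, 0, -0.5],
    [0, 0, -1],
    [0, 0, -1],
    [0, 0, -1],
  ],
  twist=[0, 0, 0, 0, 0],
)

```text
time: 60.12
tool_pos: [497.4, 346.1, 160.7]
tcp_rot: [-3.141, -0.001, 3.118]
contact_force: [1.1, 0.2, -1.7]
grip_width: 7.5
finger_force: 30.0
```

Call:
arm_command(
  gripper=[0, 0, 0, 0, 0],
  dp=[
    [0, 0, -1],
    [0, 0, -0.6],
    [0, 0, 0],
    [0, 0, 0],
    [0, 0, 0],
  ],
  twist=[0, -0.6, 0, 0, 0],
)

```text
time: 60.75
tool_pos: [497.2, 346.0, 198.7]
tcp_rot: [-3.141, -0.002, -3.113]
contact_force: [0.3, 0.4, -1.3]
grip_width: 7.6
finger_force: 30.0
```

Run:
```python
from h import *
rel(592,-51.3,185,181.81)
```

```text
tcp [497.2 346.  198.7] yaw -178.39 w 7.6 F [ 0.3  0.4 -1.3] t 60.75
  shift units [ -3.34 -15.99   0.56] twist -0.04
```

Call:
arm_command(
  gripper=[0, 0, 0, 0, 0],
  dp=[
    [-0.21, -1, 0],
    [-0.21, -1, 0],
    [-0.21, -1, 0],
    [-0.21, -1, 0],
    [-0.21, -1, 0],
  ],
  twist=[0, 0, 0, 0, 0],
)

```text
time: 61.38
tool_pos: [527.4, 221.2, 199.0]
tcp_rot: [-3.141, -0.001, -3.113]
contact_force: [0.5, -0.2, -2.1]
grip_width: 7.8
finger_force: 30.0
```

Call:
arm_command(
  gripper=[0, 0, 0, 0, 0],
  dp=[
    [-0.21, -1, 0],
    [-0.21, -1, 0],
    [-0.21, -1, 0],
    [-0.21, -1, 0],
    [-0.21, -1, 0],
  ],
  twist=[-0.04, 0, 0, 0, 0],
)

```text
time: 62.0
tool_pos: [557.6, 97.1, 199.1]
tcp_rot: [3.141, -0.001, -3.11]
contact_force: [-0.6, 0.0, -0.4]
grip_width: 8.1
finger_force: 30.0
```

Call:
arm_command(
  gripper=[0, 0, 0, 0, 0],
  dp=[
    [-0.21, -1, 0],
    [-0.21, -1, 0],
    [-0.21, -1, 0],
    [-0.21, -1, 0],
    [-0.21, -1, 0],
  ],
  twist=[0, 0, 0, 0, 0],
)

```text
time: 62.62
tool_pos: [587.8, -26.9, 199.0]
tcp_rot: [3.141, -0.001, -3.11]
contact_force: [0.9, -0.6, -1.0]
grip_width: 7.9
finger_force: 30.0
```

Call:
arm_command(
  gripper=[0, 0, 0, 0, 0],
  dp=[
    [-0.2, -0.95, 0],
    [0, 0, 0],
    [0, 0, 0],
    [0, 0, 0],
    [0, 0, 0],
  ],
  twist=[0, 0, 0, 0, 0],
)

```text
time: 63.25
tool_pos: [593.6, -49.0, 199.7]
tcp_rot: [3.141, -0.0, -3.108]
contact_force: [-1.1, -0.6, -2.4]
grip_width: 7.6
finger_force: 30.0
```

Run:
```python
from h import *
rel(593,-52.2,142,181.85)
C,im=shot("slot"); cv2.imwrite("pics/slotv.png",im)
```

```text
tcp [593.6 -49.  199.7] yaw -178.1 w 7.6 F [-1.1 -0.6 -2.4] t 63.25
  shift units [ 0.03 -0.13  2.31] twist 0.01
```

Call:
arm_command(
  gripper=[0, 0, 0, 0, 0],
  dp=[
    [0, -0.1, 0.9],
    [0, 0, 0.9],
    [0, 0, 0.7],
    [0, 0, 0.2],
    [0, 0, 0.1],
  ],
  twist=[0, 0, 0, 0, 0],
)

```text
time: 63.92
tool_pos: [594.1, -52.1, 130.0]
tcp_rot: [-3.142, 0.001, -3.109]
contact_force: [1.0, 0.9, -0.8]
grip_width: 7.7
finger_force: 30.0
```

Call:
arm_command(
  gripper=[0, 0, 0, 0, 0],
  dp=[
    [0, 0, 0.15],
    [0, 0, 0.1],
    [0, 0, 0.1],
    [0, 0, 0],
    [0, 0, 0],
  ],
  twist=[0, 0, 0, 0, 0],
)

```text
time: 64.55
tool_pos: [593.9, -52.2, 121.1]
tcp_rot: [3.142, 0.0, -3.109]
contact_force: [-0.2, -0.1, -1.2]
grip_width: 7.7
finger_force: 30.0
```

In the slot, no contact force. Lower the rest (about 50 mm).

Call:
arm_command(
  gripper=[0, 0, 0, 0, 0],
  dp=[
    [0, 0, 0.4],
    [0, 0, 0.4],
    [0, 0, 0.4],
    [0, 0, 0.3],
    [0, 0, 0.1],
  ],
  twist=[0, 0, 0, 0, 0],
)

```text
time: 65.18
tool_pos: [593.5, -52.1, 80.2]
tcp_rot: [3.141, -0.001, -3.109]
contact_force: [-0.2, -1.4, -1.4]
grip_width: 8.0
finger_force: 30.0
```

Call:
arm_command(
  gripper=[0, 0, 0, 0, 0],
  dp=[
    [0, 0, 0.15],
    [0, 0, 0.1],
    [0, 0, 0.08],
    [0, 0, 0],
    [0, 0, 0],
  ],
  twist=[0, 0, 0, 0, 0],
)

```text
time: 65.8
tool_pos: [593.9, -52.2, 72.8]
tcp_rot: [3.142, 0.0, -3.109]
contact_force: [-1.6, 0.1, -1.5]
grip_width: 8.1
finger_force: 30.0
```

Call:
arm_command(
  gripper=[0, 0, 0, 0, 0],
  dp=[
    [0, 0, 0.08],
    [0, 0, 0.04],
    [0, 0, 0.04],
    [0, 0, 0],
    [0, 0, 0],
  ],
  twist=[0, 0, 0, 0, 0],
)

```text
time: 66.42
tool_pos: [594.0, -52.3, 71.1]
tcp_rot: [-3.141, 0.002, -3.109]
contact_force: [-6.4, 0.6, 15.3]
grip_width: 7.4
finger_force: 30.0
```

Call:
arm_command(
  gripper=[20, 30, 30, 30, 30],
  dp=[
    [0, 0, 0],
    [0, 0, 0],
    [0, 0, -0.4],
    [0, 0, -1],
    [0, 0, -1],
  ],
  twist=[0, 0, 0, 0, 0],
)

```text
time: 67.05
tool_pos: [593.8, -52.2, 129.7]
tcp_rot: [3.141, -0.0, -3.109]
contact_force: [0.1, 0.1, -0.5]
grip_width: 30.0
finger_force: 0.0
```

Call:
arm_command(
  gripper=[30, 30, 20, 0, 0],
  dp=[
    [0, 0, -1],
    [0, 0, -1],
    [0.5, 1, 0],
    [1, 1, 0],
    [1, 1, 0],
  ],
  twist=[0, 0, 0, 0, 0],
)

```text
time: 67.68
tool_pos: [528.3, 21.4, 179.2]
tcp_rot: [3.142, 0.001, -3.11]
contact_force: [-1.4, -0.6, 0.3]
grip_width: 4.6
finger_force: 0.0
```

Run:
```python
from h import *
T=cam("top"); G=load("gate"); S=cam("side")
rays=[]
for C,u in((T,(225+60/4,145+270/4)),(G,(499,150)),(S,(255.5,158))):
    K,p,R=C; d=R@np.linalg.solve(K,[*u,1.]); rays.append((p,d/np.linalg.norm(d)))
A=sum(np.eye(3)-np.outer(d,d) for p,d in rays); b=sum((np.eye(3)-np.outer(d,d))@p for p,d in rays)
X=np.linalg.solve(A,b); print("knob",X.round(1),[np.linalg.norm((np.eye(3)-np.outer(d,d))@(X-p)).round(1) for p,d in rays])
for u in((458,175),(440,200),(477,200)): print(at(G,u,30).round(1))
im=cv2.imread("pics/slot_raw.png")
rel(490,X[1],95)
t=capture("top")[:,:,::-1]; a=cv2.resize(t[150:300,200:400],None,fx=4,fy=4,interpolation=cv2.INTER_CUBIC); cv2.imwrite("pics/chk2.png",a)
```

```text
knob [532.8 149.9  91.4] [np.float64(1.4), np.float64(2.2), np.float64(1.8)]
[570.9 146.5  30. ]
[603.5 129.3  30. ]
[601.9 175.9  30. ]
tcp [528.3  21.4 179.2] yaw -178.16 w 4.6 F [-1.4 -0.6  0.3] t 67.67
  shift units [1.37 5.19 3.37] twist None
```

View pics/chk2.png

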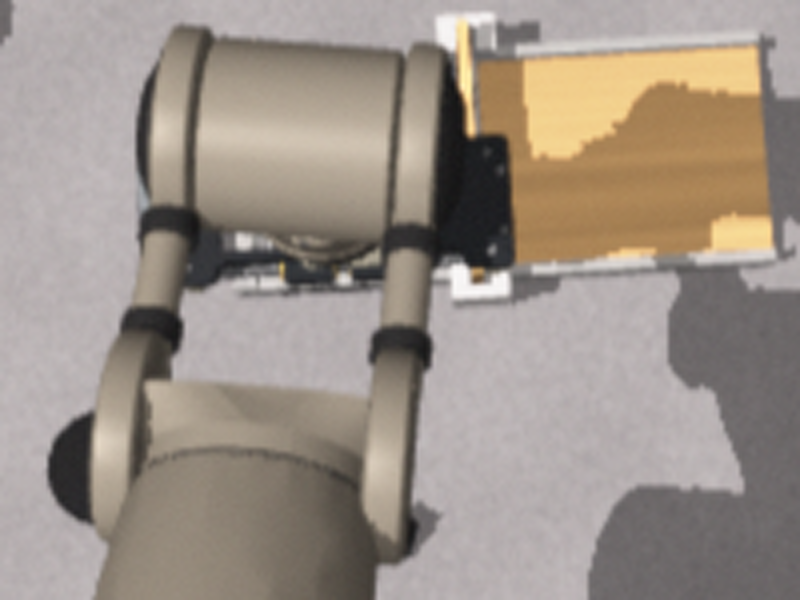

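Call:
arm_command(
  gripper=[0, 0, 0, 0, 0],
  dp=[
    [0.4, 1, 0],
    [0.4, 1, 0],
    [0.4, 1, 0],
    [0.2, 1, 0],
    [0, 1, 0],
  ],
  twist=[0, 0, 0, 0, 0],
)

```text
time: 68.35
tool_pos: [489.8, 145.3, 179.4]
tcp_rot: [3.141, 0.001, -3.109]
contact_force: [-0.1, 0.9, -0.2]
grip_width: 0.4
finger_force: 0.0
```

Call:
arm_command(
  gripper=[0, 0, 0, 0, 0],
  dp=[
    [0, 0.15, 0.9],
    [0, 0, 1],
    [0, 0, 1],
    [0, 0, 0.9],
    [0, 0, 0.2],
  ],
  twist=[0, 0, 0, 0, 0],
)

```text
time: 68.97
tool_pos: [489.3, 148.2, 77.9]
tcp_rot: [-3.141, -0.002, -3.109]
contact_force: [0.7, -0.3, -0.5]
grip_width: 0.2
finger_force: 0.0
```

Call:
arm_command(
  gripper=[0, 0, 0, 0, 0],
  dp=[
    [-0.3, 0, 0],
    [-0.3, 0, 0],
    [-0.3, 0, 0],
    [-0.3, 0, 0],
    [-0.3, 0, 0],
  ],
  twist=[0, 0, 0, 0, 0],
)

```text
time: 69.6
tool_pos: [527.8, 149.5, 78.9]
tcp_rot: [3.141, 0.0, -3.109]
contact_force: [-1.3, -0.3, 1.5]
grip_width: 0.6
finger_force: 0.7
```

Call:
arm_command(
  gripper=[0, 0, 0, 0, 0],
  dp=[
    [-0.3, 0, 0],
    [-0.3, 0, 0],
    [-0.3, 0, 0],
    [-0.3, 0, 0],
    [-0.2, 0, 0],
  ],
  twist=[0, 0, 0, 0, 0],
)

```text
time: 70.22
tool_pos: [562.8, 150.6, 78.7]
tcp_rot: [3.141, 0.0, -3.109]
contact_force: [-1.2, -0.3, 0.7]
grip_width: 0.5
finger_force: 0.4
```

Lever is moving. Continue until the force rises.

Call:
arm_command(
  gripper=[0, 0, 0, 0, 0],
  dp=[
    [-0.2, 0, 0],
    [-0.2, 0, 0],
    [-0.2, 0, 0],
    [-0.2, 0, 0],
    [-0.1, 0, 0],
  ],
  twist=[0, 0, 0, 0, 0],
)

```text
time: 70.85
tool_pos: [584.6, 151.3, 78.6]
tcp_rot: [3.142, -0.001, -3.109]
contact_force: [-4.9, -0.8, 0.5]
grip_width: 0.3
finger_force: 2.6
```

Call:
arm_command(
  gripper=[0, 0, 0, 0, 0],
  dp=[
    [-0.1, 0, 0],
    [-0.1, 0, 0],
    [0, 0, 0],
    [0, 0, 0],
    [0, 0, 0],
  ],
  twist=[0, 0, 0, 0, 0],
)

```text
time: 71.47
tool_pos: [585.1, 151.4, 78.3]
tcp_rot: [-3.141, -0.01, -3.109]
contact_force: [-15.8, -1.1, 8.8]
grip_width: 0.3
finger_force: 8.2
```

Call:
arm_command(
  gripper=[0, 0, 0, 0, 0],
  dp=[
    [0.5, 0, 0],
    [1, 0, 0],
    [1, 0, 0],
    [1, 0, 0],
    [0.5, 0, -1],
  ],
  twist=[0, 0, 0, 0, 0],
)

```text
time: 72.1
tool_pos: [487.8, 148.2, 102.9]
tcp_rot: [-3.141, -0.003, -3.109]
contact_force: [0.1, 0.8, 1.2]
grip_width: 0.4
finger_force: 0.0
```

Call:
arm_command(
  gripper=[0, 0, 0, 0, 0],
  dp=[
    [0, 0, -1],
    [0, 0, -1],
    [0, 0, -1],
    [0.5, 1, -1],
    [0.5, 1, 0],
  ],
  twist=[0, 0, 0, 0, 0],
)

```text
time: 72.72
tool_pos: [464.5, 198.3, 206.2]
tcp_rot: [3.14, 0.006, -3.11]
contact_force: [0.4, -0.2, -0.1]
grip_width: 0.5
finger_force: 0.0
```

Call:
arm_command(
  gripper=[0, 0, 0, 0, 0],
  dp=[
    [0, 1, 0],
    [0, 1, 0],
    [0, 1, 0],
    [0, 1, 0],
    [0, 0, 0],
  ],
  twist=[0, 0, 0, 0, 0],
)

```text
time: 73.35
tool_pos: [460.0, 298.7, 203.9]
tcp_rot: [3.141, 0.001, -3.107]
contact_force: [-0.0, -0.1, 0.5]
grip_width: 0.5
finger_force: 0.0
```

Run:
```python
from h import *
rel(500,250,200)
for n in("side","top"):
    im=capture(n)[:,:,::-1].copy(); C=cam(n); g=im.max(2)
    for nm,X in (("off",(533,150,91)),("on",(609,152,91))):
        u=np.round(proj(C,X)).astype(int); w=g[u[1]-9:u[1]+10,u[0]-9:u[0]+10]; ys,xs=np.where(w<50)
        print(n,nm,u,"dark px",len(xs), (at(C,(u[0]-9+xs.mean(),u[1]-9+ys.mean()),91).round(1) if len(xs) else ""))
# tray/pins/gate check in the top view against expectations
C=cam("top"); im=capture("top")[:,:,::-1].copy()
R=np.array([[.99945,-.0332],[.0332,.99945]]); c=np.array([592.,27.])
for d in((33,33),(33,-33),(-33,33),(-33,-33)):
    n=c+R@d; print(n.round(), fitpin(C,im,*n,zb=26)[0])
h=cv2.cvtColor(im,cv2.COLOR_BGR2HSV); m=(cv2.inRange(h,(10,70,150),(28,200,255))>0)
a=proj(C,(593,-52,94)); x0=int(a[0]); ys,xs=np.where(m[150:230,x0-6:x0+7]); print("gate top px",a,xs.mean()+x0-6,ys.min()+150,ys.max()+150)
```

```text
tcp [460.  298.7 203.9] yaw -178.03 w 0.5 F [-0.  -0.1  0.5] t 73.35
  shift units [-1.53 -2.    0.16] twist None
side off [255 158] dark px 0 
side on [278 148] dark px 0 
top off [240 212] dark px 0 
top on [239 183] dark px 56 [606.6 152.7  91. ]
[624.  61.] [-72.  636.5  73.    1.8]
[626.  -5.] [-89.7 638.5 -23.3   3.3]
[558.  59.] [-36.4 552.8  62.3  -5.3]
[560.  -7.] [-58.2 571.7 -28.5  22.8]
gate top px [317.43143717 186.58077865] 318.9731182795699 156 218
```

Run:
```python
from h import *
rows(593.5,-63.6,192,91.97,20)
```

```text
tcp [460.1 296.8 203.8] -178.16 twist/row 0.9
[-0.24, -0.73, 0.02] [-0.3, -0.71, 0.02] [-0.35, -0.68, 0.02] [-0.41, -0.65, 0.02] [-0.46, -0.62, 0.02] [-0.5, -0.58, 0.02] [-0.55, -0.54, 0.02] [-0.59, -0.49, 0.02] [-0.63, -0.45, 0.02] [-0.66, -0.4, 0.02] [-0.69, -0.34, 0.02] [-0.71, -0.29, 0.02] [-0.73, -0.23, 0.02] [-0.75, -0.17, 0.02] [-0.76, -0.12, 0.02] [-0.77, -0.06, 0.02] [-0.77, 0.0, 0.02] [-0.77, 0.07, 0.02] [-0.76, 0.12, 0.02] [-0.75, 0.18, 0.02]
```

Call:
arm_command(
  gripper=[0, 0, 0, 0, 0],
  dp=[
    [-0.24, -0.73, 0],
    [-0.3, -0.71, 0],
    [-0.35, -0.68, 0],
    [-0.41, -0.65, 0],
    [-0.46, -0.62, 0],
  ],
  twist=[0.9, 0.9, 0.9, 0.9, 0.9],
)

```text
time: 74.12
tool_pos: [493.6, 205.6, 203.9]
tcp_rot: [3.142, 0.0, 2.777]
contact_force: [0.9, 0.1, 0.7]
grip_width: 0.5
finger_force: 0.0
```

Call:
arm_command(
  gripper=[0, 0, 0, 0, 0],
  dp=[
    [-0.5, -0.58, 0],
    [-0.55, -0.54, 0],
    [-0.59, -0.49, 0],
    [-0.63, -0.45, 0],
    [-0.66, -0.4, 0],
  ],
  twist=[0.9, 0.9, 0.9, 0.9, 0.9],
)

```text
time: 74.75
tool_pos: [526.8, 115.3, 203.9]
tcp_rot: [3.141, 0.0, 2.385]
contact_force: [-0.4, -0.7, -0.5]
grip_width: 0.4
finger_force: 0.0
```

Call:
arm_command(
  gripper=[20, 40, 40, 40, 40],
  dp=[
    [-0.69, -0.34, 0],
    [-0.71, -0.29, 0],
    [-0.73, -0.23, 0],
    [-0.75, -0.17, 0],
    [-0.76, -0.12, 0],
  ],
  twist=[0.9, 0.9, 0.9, 0.9, 0.9],
)

```text
time: 75.38
tool_pos: [560.0, 25.3, 203.9]
tcp_rot: [3.141, 0.0, 1.992]
contact_force: [-0.7, 0.5, -1.0]
grip_width: 39.6
finger_force: 0.0
```

Call:
arm_command(
  gripper=[40, 40, 40, 40, 40],
  dp=[
    [-0.77, -0.06, 0.1],
    [-0.77, 0, 0.1],
    [-0.77, 0.07, 0.1],
    [-0.76, 0.12, 0.1],
    [-0.75, 0.18, 0.08],
  ],
  twist=[0.9, 0.9, 0.9, 0.9, 0.9],
)

```text
time: 76.0
tool_pos: [592.7, -65.3, 191.8]
tcp_rot: [3.142, 0.0, 1.599]
contact_force: [-0.2, 1.0, -0.2]
grip_width: 40.1
finger_force: 0.0
```

Run:
```python
from h import *
rel(593.5,-63.6,191.7,91.97)
C,im=shot("home2"); ref=cv2.imread("pics/home_raw.png"); C0=load("home")
g0=cv2.cvtColor(ref,6); g1=cv2.cvtColor(im,6)
R=np.array([[.99945,-.0332],[.0332,.99945]]); c=np.array([592.,27.])
for d in((33,33),(33,-33),(-33,33),(-33,-33)):
    n=c+R@d; u0=np.round(proj(C0,(*n,60))).astype(int); s=proj(C,(*n,60))-proj(C0,(*n,60))
    t=g0[max(0,u0[1]-26):u0[1]+27,u0[0]-26:u0[0]+27]; y0=max(0,u0[1]-38); w=g1[y0:u0[1]+39,u0[0]-38:u0[0]+39]
    r=cv2.matchTemplate(w,t,cv2.TM_CCOEFF_NORMED); _,v,_,l=cv2.minMaxLoc(r)
    print("corr",round(v,3),"shift",np.array(l)-[12,max(0,u0[1]-26)-y0],"expected",s.round(1))
```

```text
tcp [592.7 -65.3 191.8] yaw 91.62 w 40.1 F [-0.2  1.  -0.2] t 76.0
  shift units [0.07 0.03 0.  ] twist -0.07
corr 0.978 shift [ 0 -2] expected [ 0.  -2.5]
corr 0.971 shift [ 0 -2] expected [ 0.4 -2.1]
corr 0.989 shift [ 0 -2] expected [-0.1 -2. ]
corr 0.973 shift [ 0 -2] expected [ 0.3 -1.7]
```

All four pins are unmoved, the gate is in its slot, the lever is on and the robot is clear, so I'm handing in.

```bash
python3 -c "
from plant import *
print(close_job())"
```

```text
the job is handed in; nothing more can be done
None
```

The job is handed in at about 76 s, with no verdict returned. My last camera and force checks show four pins home in the tray, the tray against the end stop, the gate back in its slot and the switch lever fully over to on; I did not re-check the jars, bottle and lids at the end, but no move came near them.

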